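Rack the painted frame slats, start the dryer and check it

ROBOT

A 6-joint arm with a two-finger parallel gripper is mounted at the origin on the work surface. World frame = base frame: x ahead of the robot, y to its left, z up, the work surface at z = 0. Lengths are in mm, angles in rad, forces in N, time in s.
With the tool pointing down it reaches from about 350 to 975 mm from the base axis. Payload 7.1 kg.
Tool frame: the origin (TCP) lies midway between the tips of the shut fingers; the grasp point (between the pads) lies 19 mm behind it; z points along the fingers, y is the line along which they close (so a half turn about z gives the same grasp; the last joint's range is limited). The gripper opens to 88 mm and grips with 3 to 60 N. Pads are 20 mm wide; open, the fingers measure 115 mm over their backs; the gripper's body (75 mm by 178 mm) begins 61 mm behind the grasp point.
Start: joints at [-1.203, 0.423, 1.63, -0, 1.089, -0.019], TCP at [235.783, -578.802, 222.675] pointing down, gripper open.
Joint ranges: [-3, 3], [-0.9, 2.11], [0.09, 2.58], [-1.31, 4.45], [0.11, 2.69], [-2.54, 2.54]. Speed limits (rad/s): [2.39, 2.39, 3.01, 3.14, 3.14, 3.14].

INTERFACE

Orientations are given as [roll, pitch, yaw] about the fixed x, y, z axes, in that order (R = Rz(yaw) Ry(pitch) Rx(roll)).
In Python, from cell import * gives the robot as it stands. The module is installed in compiled form; this text tells all that it offers.
- The arm moves only by the tool carry_out, never from a script. Its argument "targets" is a list of rows, each an object of numbers: "tx", "ty", "tz": the shift along the tool's x, y, z as a fraction of full scale; "wx", "wy", "wz": the turn, a rotation vector about the tool's x, y, z as a fraction of full scale. In form: [{"tx": .., "ty": .., "tz": .., "wx": .., "wy": .., "wz": ..}, ...]. A call has 1 to 8 rows; each row shifts and turns the commanded pose from where the row before left it, along the tool's axes as they then stand; what a row does not reach is not made up. Full scale, the value 1, is 0.06 m for a shift and 0.15 rad for a turn. A row lasts 1/8 s, in which the tool goes at most 62.5 mm and 10.7 degrees, less where a joint would pass 70% of its speed; a pose out of reach is approached as far as the arm can. A call with a number of a shift or a turn outside -1 to 1 is refused whole. A call with a gripper value outside its range is refused whole. "claw" is the closure, from 0 (fully open) to 1 (shut), set as the call begins (left out, the last holds). The fingers move at their own pace and stop on an object; the grip force is fixed at half the most. Time passes only in rows, so rows that do not move let the fingers close. It gives the time, the measured TCP pose, the force, the opening and the grip force at its end, in the units of the state.
- state(): the state, without advancing time (a new reading comes with each control period).
- capture(name): name is "scene" or "top" or "wrist"; returns a dict with "frame" (420x560x3 uint8, red, green, blue), "z_map" (420x560 float32, mm along the optical axis (not along the pixel's ray), 0 where there is no reading), "K" (3x3 intrinsics, pixels), "dist" ([k1, k2, p1, p2, k3] as OpenCV has them; the pictures are not rectified), "R" (3x3) and "t" (3): a world point X has camera coordinates R X + t; the wrist camera has in their place "mount" (4x4, takes a point from camera to tool coordinates, whose origin is the TCP and whose axes are the flange's). Camera axes: x right, y down, z forward; pixel columns grow to the right and rows downward; lengths in mm; the calibration is good to about 2 mm. A picture is of the moment at which its call begins: read the wrist's pose just before it.
- close_job(): hands the job in; it is judged then, once.
The state is a dict: "clock": time; "joint_positions": joint angles; "joint_velocities": joint speeds; "joint_efforts": joint torques, N m; "eef_pos": TCP position; "eef_rot": TCP orientation; "contact_force": force on the tool from outside, world axes, zero at the start; "torque": the same for the moment, N m; "width": finger opening in mm; "grip_force": force on a finger pad.
Only numpy, scipy, OpenCV 4.12 (cv2) and the standard library are available. Lean on these libraries where they do the work, as an engineer would, in place of code of your own. Each camera call takes 0.05 s, during which the arm holds its last target. There are 200 camera calls.

TASK

Take every painted slat out of the grey pocket tray and lay them across both rails of the sloping drying rack, centred and square to the rails well spread out with a clear gap between neighbours; then throw the lever on the control box fully over to on. After that take the yellow thermometer from its cradle, point its nose squarely at the middle of the black patch from about 10 cm, keep it steady there for two seconds, and lay it back home in its cradle the way it was, with the slats still lying properly on the rack. Leave the paint can, brush and tape where they are.

Things in the scene. Friction and masses are not known exactly. Their poses are not given: they have to be found in the camera images.
- slat0: red painted wooden frame slat, a plain bar 180 mm long (its x), 28 mm wide (its y), 18 mm thick (its z), about 70 g; origin at its very centre; the two ends and all faces are alike. May be absent.
- slat1: yellow painted wooden frame slat, a plain bar 180 mm long (its x), 28 mm wide (its y), 18 mm thick (its z), about 70 g; origin at its very centre; the two ends and all faces are alike. May be absent.
- slat2: green painted wooden frame slat, a plain bar 180 mm long (its x), 28 mm wide (its y), 18 mm thick (its z), about 70 g; origin at its very centre; the two ends and all faces are alike. May be absent.
- slat3: orange painted wooden frame slat, a plain bar 180 mm long (its x), 28 mm wide (its y), 18 mm thick (its z), about 70 g; origin at its very centre; the two ends and all faces are alike. May be absent.
- slat4: blue painted wooden frame slat, a plain bar 180 mm long (its x), 28 mm wide (its y), 18 mm thick (its z), about 70 g; origin at its very centre; the two ends and all faces are alike. May be absent.
- tray: grey pocket tray, fixed, 202 mm (x) by 302 mm (y), origin at the centre of its underside; five open pockets side by side along y (pitch 59.4 mm), each 192 mm along x by 55 mm, one slat at most in each, lying along x; inner floor 5 mm up, walls only 11 mm high above the bench, so a slat stands 12 mm proud of them
- rack: sloping drying rack, fixed, origin at the centre of its underside: two rails 10 mm wide, 340 mm long, level along its y, at x = -49 mm (top 60 mm up) and x = +49 mm (top 75 mm up), each end closed by a red stop 13 mm high; base plate 130 x 340 x 8 mm. A slat across both rails, along the rack x, slopes 9 degrees, +x end higher, its centre 77 mm above the bench
- console: green dryer control box, fixed, 120 mm wide (y), 130 mm high, top from x = -35 to +55 mm; its sloped front faces its -x; origin at the centre of its underside
- switch (a joint): toggle lever on top of the control box: 0 leaning to the box's -x (off), 1.0 rad leaning to its +x (on); it stays where it is left
- switch_tip (a point): the tip of that lever (70 mm long, red), which swings towards the box's +x
- patch: round black test patch, 44 mm across, flat on the sloped front of the control box; origin at its centre on the surface, z pointing straight out of the patch (forwards and about 20 degrees up)
- thermometer: yellow stick thermometer, bar 30 x 30 mm in section, 160 mm long along its x, about 160 g, black round nose 26 mm across on the last 20 mm at +x; origin at its centre; it looks along +x
- nose (a point): front end of the thermometer, on its axis, 80 mm from its centre; axes as the thermometer's
- tail (a point): back end of the thermometer, on its axis, 80 mm behind its centre
- cradle: sloped cradle of the thermometer, fixed, origin at the centre of its underside, base 150 x 60 x 8 mm: a narrow spine 18 mm wide and 160 mm long along x that falls 15 degrees towards +x, its top 40 mm up at the centre; at both ends 20 mm long cheeks 14 mm high guide the thermometer with 5 mm to spare either side, and a 10 mm lip closes the low +x end. The thermometer lies on it nose low, towards +x
- cradle_front (a point): where the thermometer's front end is when it lies home in the cradle
- cradle_back (a point): where the thermometer's back end is when it lies home in the cradle
- paint_can: bystander: paint can, 80 mm across, 100 mm high, origin under its centre
- brush: bystander: paint brush lying on the bench along its x
- tape: bystander: roll of masking tape, 90 mm across, 25 mm high, origin under its centre
Not all that is in view belongs to the job. Several things have the shape of the thermometer; the one meant has the colours described above.

How it is judged (in metres and radians):
On the way, in this order (a step that is already met when the one before it is completed fails the run):
1. every slat lies across both rails of the rack, apart from its neighbours and let go, while the lever is still off (x of slat0 in the frame of rack between -0.025 and 0.025 m and y of slat0 in the frame of rack between -0.165 and 0.165 m and z of slat0 in the frame of rack between 0.068 and 0.089 m and angle between the x axis of each of slat0, slat1, slat2, slat3, slat4 and the x axis of rack, either way round below 0.35 rad and linear speed of each of slat0, slat1, slat2, slat3, slat4 below 0.02 m/s and contact force between each of slat0, slat1, slat2, slat3, slat4 and the fingers below 0.05 N and x of slat1 in the frame of rack between -0.025 and 0.025 m and y of slat1 in the frame of rack between -0.165 and 0.165 m and z of slat1 in the frame of rack between 0.068 and 0.089 m and x of slat2 in the frame of rack between -0.025 and 0.025 m and y of slat2 in the frame of rack between -0.165 and 0.165 m and z of slat2 in the frame of rack between 0.068 and 0.089 m and x of slat3 in the frame of rack between -0.025 and 0.025 m and y of slat3 in the frame of rack between -0.165 and 0.165 m and z of slat3 in the frame of rack between 0.068 and 0.089 m and x of slat4 in the frame of rack between -0.025 and 0.025 m and y of slat4 in the frame of rack between -0.165 and 0.165 m and z of slat4 in the frame of rack between 0.068 and 0.089 m and distance between each of slat1, slat2, slat3, slat4 and slat0 above 0.031 m and distance between each of slat2, slat3, slat4 and slat1 above 0.031 m and distance between each of slat3, slat4 and slat2 above 0.031 m and distance between slat4 and slat3 above 0.031 m and value of joint switch below 0.4 rad), for 0.3 s.
2. the lever is thrown to on (value of joint switch above 0.8 rad), for 0.2 s.
3. the held thermometer's nose points steadily at the black patch for a second, 4 to 16 cm away, its axis within 2 cm of the centre and within 0.6 rad of square (x of patch in the frame of nose between 0.04 and 0.16 m and y of patch in the frame of nose between -0.02 and 0.02 m and z of patch in the frame of nose between -0.02 and 0.02 m and angle between the x axis of thermometer and the z axis of patch, either way round below 0.6 rad and z of nose in the frame of patch above 0.03 m and linear speed of thermometer below 0.03 m/s and contact force between thermometer and the fingers above 0.5 N), for 1 s.
At the end, for the whole second after the job is handed in: every slat rests across both rails, its centre within 25 mm of the middle between them and over the rails' length, within 0.35 rad (slope included) of the rack's x axis, centres of neighbours over 31 mm apart; lever past 0.8 rad; the thermometer at rest in its cradle, both ends within 20 mm of home (x of slat0 in the frame of rack between -0.025 and 0.025 m and y of slat0 in the frame of rack between -0.165 and 0.165 m and z of slat0 in the frame of rack between 0.068 and 0.089 m and angle between the x axis of each of slat0, slat1, slat2, slat3, slat4 and the x axis of rack, either way round below 0.35 rad and linear speed of each of slat0, slat1, slat2, slat3, slat4, thermometer below 0.02 m/s and contact force between each of slat0, slat1, slat2, slat3, slat4 and the fingers below 0.05 N and x of slat1 in the frame of rack between -0.025 and 0.025 m and y of slat1 in the frame of rack between -0.165 and 0.165 m and z of slat1 in the frame of rack between 0.068 and 0.089 m and x of slat2 in the frame of rack between -0.025 and 0.025 m and y of slat2 in the frame of rack between -0.165 and 0.165 m and z of slat2 in the frame of rack between 0.068 and 0.089 m and x of slat3 in the frame of rack between -0.025 and 0.025 m and y of slat3 in the frame of rack between -0.165 and 0.165 m and z of slat3 in the frame of rack between 0.068 and 0.089 m and x of slat4 in the frame of rack between -0.025 and 0.025 m and y of slat4 in the frame of rack between -0.165 and 0.165 m and z of slat4 in the frame of rack between 0.068 and 0.089 m and distance between each of slat1, slat2, slat3, slat4 and slat0 above 0.031 m and distance between each of slat2, slat3, slat4 and slat1 above 0.031 m and distance between each of slat3, slat4 and slat2 above 0.031 m and distance between slat4 and slat3 above 0.031 m and distance between nose and cradle_front below 0.02 m and distance between tail and cradle_back below 0.02 m and value of joint switch above 0.8 rad); the robot touches nothing.
It fails at once if the paint can is moved more than 3 cm (distance of paint_can from where it was at the start of the episode above 0.03 m).
It fails at once if the brush is moved more than 3 cm (distance of brush from where it was at the start of the episode above 0.03 m).
It fails at once if the tape is moved more than 3 cm (distance of tape from where it was at the start of the episode above 0.03 m).
Of slat0, slat1, slat2, slat3, slat4 only 3 to 4 are there at a start; the rules pass over those that are not, and their reading is None.
At some moment in a run one of slat0, slat1, slat2, slat3, slat4 may be knocked a few centimetres aside while the robot is not near it.
Once in a run the grip may slacken for a moment while it holds something.
It also fails if it takes over 210 s, if anything falls off the work surface, if the arm or the gripper's body presses on something with over 40 N, if the wrist force passes 120 N, or if a joint passes its speed limit or range.

## Working session

There is one attempt and no reset: what is moved stays moved. The work goes in short steps, Python scripts to look and compute and a tool call to move; the robot and the scene stay as the last step left them, time stands still between calls to the robot, and variables do not carry over. Pictures are saved under pics/ and viewed, at most 14 in all, crops included, and the job is handed in when it is done.

Besides the shell and the picture viewer there is one more tool, called after "Call:" by a JSON object that holds its "op" and its "data". carry_out: Moves the arm, as the interface text tells. Shift numbers are shares of 0.06 m and turn numbers shares of 0.15 rad, none past 1 either way. Its arguments: {"type":"object","properties":{"targets":{"type":"array"},"claw":{"type":"number"}},"required":["targets"]}

```bash
mkdir -p pics
python3 - <<'E'
from cell import *
import cv2,numpy as np
print(state())
for n in ("scene","top"):
    c=capture(n); cv2.imwrite(f"pics/{n}0.png",c["frame"][:,:,::-1]); np.savez(f"{n}0.npz",**c)
    print(n,c["K"],c["dist"],c["R"],c["t"])
E
```

```text
{'clock': 0.0, 'joint_positions': array([-1.20295858e+00,  4.23833219e-01,  1.63071378e+00, -2.37233244e-05,
        1.08858075e+00, -1.90005757e-02]), 'joint_velocities': array([ 0.0008286 , -0.00088404, -0.0003868 ,  0.00178843, -0.00103825,
       -0.00055712]), 'joint_efforts': array([ 4.58402083e-04, -5.44622183e+01, -2.73661637e+01,  6.45314832e-02,
        2.27107422e-02, -1.43702177e-04]), 'eef_pos': array([ 235.60228448, -578.27985928,  221.89711077]), 'eef_rot': array([-3.14005744e+00, -8.16842119e-06,  3.86849338e-01]), 'contact_force': array([ 0.96325443, -0.06558348, -0.25330725]), 'torque': array([ 0.00331259,  0.09857119, -0.06672097]), 'grip_force': 0.0, 'width': 87.87325473778495}
scene [[388.24556734   0.         278.41096068]
 [  0.         388.24556734 215.2356642 ]
 [  0.           0.           1.        ]] [-0.09722279  0.          0.          0.          0.        ] [[-0.32105852  0.94691862  0.01632639]
 [ 0.72784203  0.25773574 -0.63546697]
 [-0.6059434  -0.19213905 -0.77195543]] [ 143.47051159 -303.72853752 1311.41117357]
top [[424.59285378   0.         277.10920924]
 [  0.         424.59285378 209.13207943]
 [  0.           0.           1.        ]] [-0.0100708  0.         0.         0.         0.       ] [[ 0.10572953 -0.99438744  0.00385874]
 [-0.97374385 -0.10431974 -0.2023371 ]
 [ 0.20160401  0.01763558 -0.97930833]] [ -38.7246334   563.1052797  1154.67433997]
```

View pics/scene0.png

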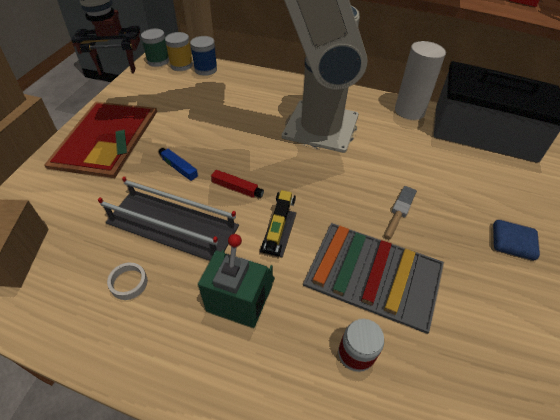

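View pics/top0.png

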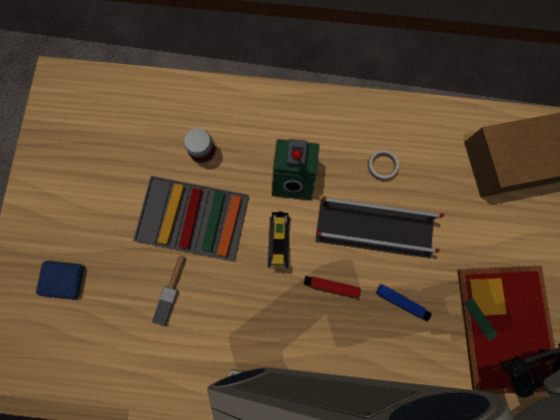

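The scene view shows the tray with orange, green, red and yellow slats (about px 330–400, 255–280). The rack is at (170,220), the console at (237,285) with its lever, and the yellow thermometer in its cradle at (280,220). The top view confirms this: slats at (170–230,215), patch at (292,186), lever knob at (297,154).

```bash
cat > h.py <<'E'
import numpy as np,cv2
from scipy.spatial.transform import Rotation as Ro
def cloud(c,R=None,t=None):
    z=c["z_map"].astype(float);h,w=z.shape
    R=c["R"] if R is None else R; t=c["t"] if t is None else t
    u,v=np.meshgrid(np.arange(w),np.arange(h))
    p=cv2.undistortPoints(np.stack([u,v],-1).reshape(-1,1,2).astype(float),c["K"],c["dist"]).reshape(h,w,2)
    X=np.dstack([p*z[...,None],z]); W=(X-t)@R
    W[z<=0]=np.nan
    return W
def wristcloud(c,s):
    Rt=Ro.from_euler("xyz",s["eef_rot"]).as_matrix();M=c["mount"]
    Rw=Rt@M[:3,:3]; p=Rt@M[:3,3]+s["eef_pos"]
    return cloud(c,Rw.T,-Rw.T@p)
def hsv(c): return cv2.cvtColor(c["frame"],cv2.COLOR_RGB2HSV)
HUES={"orange":(6,16),"green":(45,90),"red":(-6,4),"yellow":(19,32)}
def hm(H,n,s=130,v=50):
    a,b=HUES[n];h=H[...,0].astype(int);h=np.where((a<0)&(h>90),h-180,h)
    return (h>=a)&(h<=b)&(H[...,1]>s)&(H[...,2]>v)
def rect(P):
    (c,sz,_)=r=cv2.minAreaRect(P[:,:2].astype(np.float32)); b=cv2.boxPoints(r)
    e=b[1]-b[0],b[2]-b[1]; e=max(e,key=np.linalg.norm); a=np.arctan2(e[1],e[0])
    return np.round(c,1),np.round(sorted(sz),1),round((a+np.pi/2)%np.pi-np.pi/2,3)
E
python3 - <<'E'
from h import *
for n in("top","scene"):
    c=dict(np.load(n+"0.npz"));W=cloud(c);H=hsv(c);print(n)
    for k in HUES:
        m=hm(H,k,v=40)&(W[...,2]>14)&(W[...,2]<32)&(W[...,0]>330)&(W[...,1]>-50 if 1 else 0)
        m=cv2.morphologyEx(m.astype(np.uint8),cv2.MORPH_OPEN,np.ones((3,3)))
        nn,l,st,ce=cv2.connectedComponentsWithStats(m)
        for i in range(1,nn):
            if st[i,4]>60:
                P=W[l==i];print(k,st[i,4],ce[i].round(),rect(P),np.median(P[:,2]).round(1))
# region clouds: print height-binned components from top
c=dict(np.load("top0.npz"));W=cloud(c)
for (u,v) in [(293,186),(297,154),(297,140),(280,215),(280,225),(279,262),(325,201),(435,215),(320,235),(435,250),(285,165),(310,165),(276,195),(315,197),(278,143),(318,145),(380,208),(380,243)]:
    print((u,v),W[v,u].round(0),c["frame"][v,u])
big=cv2.resize(np.ascontiguousarray(c["frame"][130:280,260:460,::-1]),(800,600),interpolation=cv2.INTER_CUBIC);cv2.imwrite("pics/crop.png",np.clip(big*1.6,0,255).astype(np.uint8))
E
```

```text
top
orange 576 [229. 226.] (array([508.7, 156.2]), array([ 29.1, 179.7]), np.float32(-0.118)) 22.9
red 562 [190. 218.] (array([519. , 273.1]), array([ 28.5, 178.9]), np.float32(-0.081)) 22.8
yellow 563 [171. 213.] (array([526.1, 331.3]), array([ 29.5, 179.1]), np.float32(-0.127)) 22.8
scene
orange 705 [331. 255.] (array([508.3, 159.5]), array([ 28.6, 180.4]), np.float32(-0.131)) 23.0
red 732 [376. 271.] (array([519. , 274.9]), array([ 28.1, 179.1]), np.float32(-0.084)) 24.0
yellow 738 [400. 280.] (array([524.6, 333.9]), array([ 27.3, 182. ]), np.float32(-0.118)) 23.5
(293, 186) [632. -17.  76.] [2 2 3]
(297, 154) [675. -17. 227.] [116  15  15]
(297, 140) [741. -14. 154.] [66 64 62]
(280, 215) [549.  11.  50.] [8 8 7]
(280, 225) [518.   8.  63.] [32 61 28]
(279, 262) [413.   0.  88.] [134 105  28]
(325, 201) [ 600. -112.   67.] [35 34 33]
(435, 215) [ 592. -423.   73.] [105 105 104]
(320, 235) [ 502. -106.   63.] [50 36 36]
(435, 250) [ 494. -429.   65.] [86 70 70]
(285, 165) [674.  12. 130.] [24 48 34]
(310, 165) [681. -57. 131.] [27 51 37]
(276, 195) [616.  30.  12.] [19 30 20]
(315, 197) [625. -87.   1.] [76 58 40]
(278, 143) [735.  37. 132.] [26 51 37]
(318, 145) [740. -73. 133.] [44 56 37]
(380, 208) [ 595. -267.   74.] [88 89 87]
(380, 243) [ 498. -276.   59.] [108 109 108]
```

View pics/crop.png

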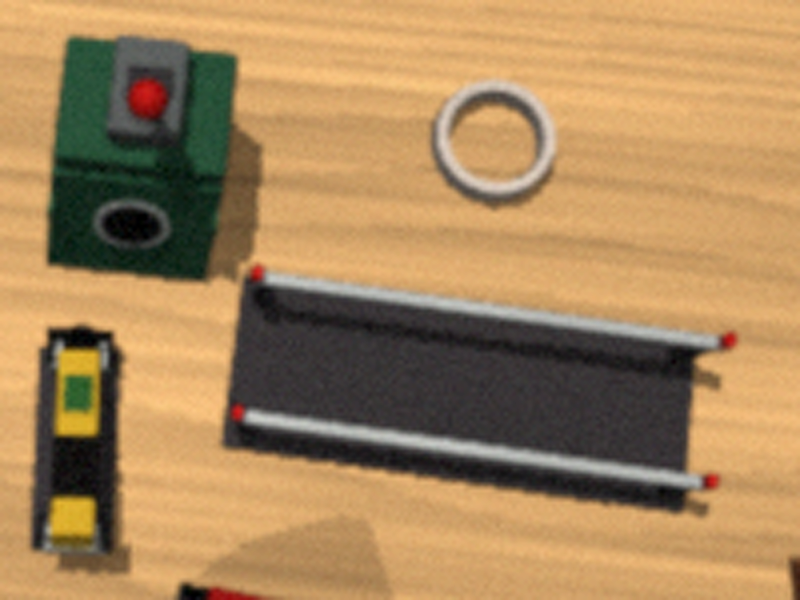

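The crop shows the console patch at about crop px (130,224), the lever knob at (148,98), and rails running between the red stops: (257,272)–(728,340) and (237,412)–(711,481). The thermometer lies with its tail toward the robot at (72,520) and its nose near (80,335).

Run:
```python
from h import *
for n in("top","scene"):
    c=dict(np.load(n+"0.npz"));W=cloud(c);H=hsv(c);print(n);F=c["frame"].astype(int)
    X,Y,Z=W[...,0],W[...,1],W[...,2]
    m=(H[...,0]>45)&(H[...,0]<90)&(H[...,1]>90)&(Z>14)&(Z<32)&(X>400)&(X<640)&(Y>130)&(Y<400)
    m=cv2.morphologyEx(m.astype(np.uint8),cv2.MORPH_OPEN,np.ones((3,3)));print("green",m.sum(),rect(W[m>0]),np.median(Z[m>0]))
    for nm,a,b,x0,x1 in(("low",52,70,460,540),("high",66,84,560,640)):
        m=(Z>a)&(Z<b)&(X>x0)&(X<x1)&(Y<-90)&(Y>-450)&(H[...,1]<60)
        P=W[m];v=cv2.fitLine(P[:,:2].astype(np.float32),cv2.DIST_HUBER,0,.01,.01).ravel()
        print(nm,len(P),"slope dx/dy",v[0]/v[1],"x at y=-270",v[2]+(-270-v[3])*v[0]/v[1],"z",np.median(P[:,2]),P[:,1].min(),P[:,1].max())
    m=hm(H,"red",90,40)&(Z>40)&(Z<110)&(X>440)&(X<660)&(Y<-80)
    nn,l,st,ce=cv2.connectedComponentsWithStats(m.astype(np.uint8))
    for i in range(1,nn):
        if st[i,4]>4: print("stop",st[i,4],np.median(W[l==i],0).round(1))
    m=hm(H,"yellow",110,50)&(Z>45)&(Z<110)&(X>380)&(X<600)&(Y>-60)&(Y<60)
    P=W[m];P=P[np.abs(P[:,1]-np.median(P[:,1]))<22];mu=P.mean(0);d=np.linalg.svd(P-mu)[2][0];print("therm",len(P),mu,d,P.min(0),P.max(0))
    m=(F.sum(-1)<36)&(X>560)&(X<700)&(Y>-60)&(Y<40)&(Z>35)&(Z<120)
    nn,l,st,ce=cv2.connectedComponentsWithStats(m.astype(np.uint8))
    for i in range(1,nn):
        if st[i,4]>40:
            P=W[l==i];print("patch",st[i,4],ce[i],P.mean(0),np.median(P,0),np.ptp(P,0), np.linalg.svd(P-P.mean(0))[2][2])
    m=hm(H,"red",120,50)&(Z>150)&(X>600)&(X<760)&(Y>-80)&(Y<60)
    P=W[m];print("knob",len(P),P.mean(0),P.min(0),P.max(0))
    m=(Z>126)&(Z<135)&(X>600)&(X<800)&(Y>-120)&(Y<90);print("top",rect(W[m]))
    m=(Z>25)&(Z<125)&(X>590)&(X<700)&(Y>-70)&(Y<40);P=W[m]
    # plane fit of front slope
    A=np.c_[P[:,1:],np.ones(len(P))];k=np.linalg.lstsq(A,P[:,0],rcond=None)[0];r=P[:,0]-A@k;g=abs(r)<6;k=np.linalg.lstsq(A[g],P[g,0],rcond=None)[0];print("front x=ay+bz+c",k,g.mean())
    for nm,y0,y1,x0,x1 in (("can",150,330,650,800),("tape",-260,-120,640,780)):
        m=(Z>12)&(X>x0)&(X<x1)&(Y>y0)&(Y<y1);P=W[m]
        if len(P): print(nm,np.median(P,0).round(),P.min(0).round(),P.max(0).round())
```

```text
top
green 549 (array([518.6, 204.4]), array([ 28.1, 176.4]), np.float32(-0.096)) 22.98902041821622
low 435 slope dx/dy 0.04275655 x at y=-270 498.83725 z 59.78566718791781 -429.1125244189659 -108.95069750690642
high 452 slope dx/dy 0.038806308 x at y=-270 596.4426 z 74.9431421927438 -434.2193182072183 -105.83099435871776
stop 11 [ 603.  -106.4   86.3]
stop 10 [ 590.3 -436.2   86. ]
stop 11 [ 505.1 -102.    71.3]
stop 9 [ 492.7 -431.5   74.4]
therm 301 [468.61925214   6.63205535  72.26822123] [-0.97108209 -0.05307625  0.23277133] [402.08770751 -10.96045199  46.56440427] [545.48518593  24.56088509  92.74358048]
patch 75 [292.25333333 185.93333333] [631.97568655 -14.78649805  75.32324621] [631.97676478 -14.80806683  76.07783353] [11.72372461 35.00096475 38.33665939] [-0.95421145 -0.0166415   0.29866966]
knob 83 [677.99888321 -15.27250563 218.80079674] [664.29972685 -27.17659871 160.90177627] [711.22190522  -3.77761058 230.66480312]
top (array([702.2, -16.9]), array([ 90.6, 119.9]), np.float32(1.556))
front x=ay+bz+c [1.54083063e-02 4.06748425e-01 6.07709402e+02] 0.8942528735632184
can [
[... 419 characters left out ...]
-100.74419027464457
stop 11 [ 494.2 -431.6   69.4]
stop 15 [ 592.5 -434.1   86.3]
stop 16 [508.5 -99.8  70.4]
stop 22 [ 605.5 -103.2   86.2]
therm 374 [481.99219635  11.86186486  68.16934998] [ 0.96382649  0.06317918 -0.25893412] [405.9333087   -8.85100585  45.19652414] [541.76147691  28.99909771  90.92611741]
knob 132 [680.32107272 -12.65120861 222.68092672] [665.72033917 -27.89965688 212.71666725] [690.0462599   -1.7039531  228.72303825]
top (array([702.6, -15.1]), array([ 89.3, 121. ]), np.float32(1.563))
front x=ay+bz+c [3.20525094e-02 5.77069766e-01 5.83640989e+02] 1.0
can [746. 268.  99.] [692. 230.  12.] [770. 310. 105.]
tape [ 749. -244.   24.] [ 703. -260.   12.] [ 780. -235.   29.]
```

```bash
cat >> h.py <<'E'
def plan(wps,start=None):
    """wps: (x,y,z,roll,pitch,yaw[,n]); prints rows from the present pose through them, rounded so errors do not add up"""
    from cell import state
    s=state(); p=np.array(s["eef_pos"]);R=Ro.from_euler("xyz",s["eef_rot"])
    print("now",s["clock"],p.round(1),np.round(s["eef_rot"],3),"w",round(s["width"],1),"g",round(s["grip_force"],1),"q6",round(s["joint_positions"][5],2))
    for w in wps:
        q=np.array(w[:3],float);T=Ro.from_euler("xyz",w[3:6])
        rv=(R.inv()*T).as_rotvec();n=max(1,int(np.ceil(max(np.abs(q-p).max()/58,np.linalg.norm(R.inv().apply(q-p))/60,np.abs(rv).max()/.148))))
        if len(w)>6:n=max(n,w[6])
        for i in range(n):
            rv=(R.inv()*T).as_rotvec()/(n-i);d=R.inv().apply(q-p)/(n-i)
            f=np.round(d/60,2);g=np.round(rv/.15,2)
            print("{"+", ".join(f'"{k}":{v:g}' for k,v in zip(("tx","ty","tz","wx","wy","wz"),np.r_[f,g]) if v)+"},")
            p=p+R.apply(f*60);R=R*Ro.from_rotvec(g*.15)
        print("--")
E
python3 -c "
from h import *
plan([(515,235,230,np.pi,0,-.1)])"
```

```text
now 0.1 [ 235.6 -578.3  222. ] [-3.14  -0.     0.387] w 87.7 g 0.0 q6 -0.02
{"tx":0.63, "ty":-0.72, "tz":-0.01, "wz":0.22},
{"tx":0.6, "ty":-0.74, "tz":-0.01, "wz":0.22},
{"tx":0.58, "ty":-0.76, "tz":-0.01, "wz":0.22},
{"tx":0.55, "ty":-0.78, "tz":-0.01, "wz":0.22},
{"tx":0.53, "ty":-0.8, "tz":-0.01, "wz":0.22},
{"tx":0.5, "ty":-0.81, "tz":-0.01, "wz":0.21},
{"tx":0.48, "ty":-0.83, "tz":-0.01, "wz":0.22},
{"tx":0.45, "ty":-0.84, "tz":-0.01, "wz":0.21},
{"tx":0.42, "ty":-0.86, "tz":-0.01, "wz":0.22},
{"tx":0.39, "ty":-0.87, "wz":0.21},
{"tx":0.37, "ty":-0.88, "tz":-0.01, "wz":0.22},
{"tx":0.34, "ty":-0.9, "wz":0.21},
{"tx":0.31, "ty":-0.9, "tz":-0.01, "wz":0.22},
{"tx":0.27, "ty":-0.92, "wz":0.21},
{"tx":0.25, "ty":-0.92, "tz":-0.01, "wx":-0.01, "wz":0.22},
--
```

Call:
{"op": "carry_out", "data": {"targets": [{"tx": 0.63, "ty": -0.72, "wz": 0.22}, {"tx": 0.6, "ty": -0.74, "wz": 0.22}, {"tx": 0.58, "ty": -0.76, "wz": 0.22}, {"tx": 0.55, "ty": -0.78, "wz": 0.22}, {"tx": 0.53, "ty": -0.8, "wz": 0.22}, {"tx": 0.5, "ty": -0.81, "wz": 0.21}, {"tx": 0.48, "ty": -0.83, "wz": 0.22}, {"tx": 0.45, "ty": -0.84, "wz": 0.21}], "claw": 0.57}}

```text
invalid input
```

Call:
{"op": "carry_out", "data": {"targets": [{"tx": 0.42, "ty": -0.86, "wz": 0.22}, {"tx": 0.39, "ty": -0.87, "wz": 0.21}, {"tx": 0.37, "ty": -0.88, "wz": 0.22}, {"tx": 0.34, "ty": -0.9, "wz": 0.21}, {"tx": 0.31, "ty": -0.9, "wz": 0.22}, {"tx": 0.27, "ty": -0.92, "wz": 0.21}, {"tx": 0.25, "ty": -0.92, "wz": 0.22}, {"tx": 0}]}}

```text
invalid input
```

```bash
cat > slats.py <<'E'
from h import *
from cell import *
import sys
def slats(zlo=15,zhi=32,box=(380,640,100,420),save=None):
    s=state();c=capture("wrist");W=wristcloud(c,s);H=hsv(c)
    X,Y,Z=W[...,0],W[...,1],W[...,2];b=(Z>zlo)&(Z<zhi)&(X>box[0])&(X<box[1])&(Y>box[2])&(Y<box[3])
    for k in HUES:
        m=cv2.morphologyEx((hm(H,k,90,30)&b).astype(np.uint8),cv2.MORPH_OPEN,np.ones((3,3)))
        n,l,st,ce=cv2.connectedComponentsWithStats(m)
        for i in range(1,n):
            if st[i,4]>500: P=W[l==i];print(k,st[i,4],rect(P),np.median(P[:,2]).round(1))
    if save: cv2.imwrite(save,np.clip(c["frame"][:,:,::-1]*1.5,0,255).astype(np.uint8))
E
python3 -c "
from slats import *
slats(save='pics/w1.png')
plan([(508,157.5,14,np.pi,0,-.12)])"
```

```text
now 0.15 [ 235.6 -578.4  222.1] [-3.14  -0.     0.387] w 87.7 g 0.0 q6 -0.02
{"tx":0.63, "ty":-0.69, "tz":0.25, "wz":0.24},
{"tx":0.61, "ty":-0.71, "tz":0.25, "wz":0.24},
{"tx":0.58, "ty":-0.73, "tz":0.25, "wz":0.24},
{"tx":0.55, "ty":-0.75, "tz":0.25, "wz":0.24},
{"tx":0.53, "ty":-0.77, "tz":0.25, "wz":0.24},
{"tx":0.5, "ty":-0.79, "tz":0.25, "wz":0.24},
{"tx":0.47, "ty":-0.81, "tz":0.25, "wz":0.24},
{"tx":0.44, "ty":-0.82, "tz":0.25, "wz":0.24},
{"tx":0.41, "ty":-0.84, "tz":0.25, "wz":0.24},
{"tx":0.38, "ty":-0.86, "tz":0.25, "wz":0.24},
{"tx":0.34, "ty":-0.87, "tz":0.24, "wz":0.24},
{"tx":0.31, "ty":-0.88, "tz":0.25, "wz":0.25},
{"tx":0.28, "ty":-0.89, "tz":0.24, "wz":0.24},
{"tx":0.25, "ty":-0.9, "tz":0.25, "wx":-0.01, "wz":0.25},
--
```

View pics/w1.png

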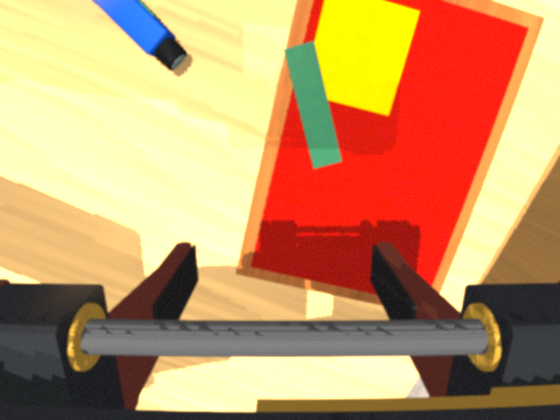

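The move was refused, so the wrist picture still shows the start area: the red tray at (390,150) and the fingers at (170,290) and (400,290). I suspect every row needs all six keys.

Call:
{"op": "carry_out", "data": {"targets": [{"tx": 0.63, "ty": -0.72, "tz": 0, "wx": 0, "wy": 0, "wz": 0.22}, {"tx": 0.6, "ty": -0.74, "tz": 0, "wx": 0, "wy": 0, "wz": 0.22}, {"tx": 0.58, "ty": -0.76, "tz": 0, "wx": 0, "wy": 0, "wz": 0.22}, {"tx": 0.55, "ty": -0.78, "tz": 0, "wx": 0, "wy": 0, "wz": 0.22}, {"tx": 0.53, "ty": -0.8, "tz": 0, "wx": 0, "wy": 0, "wz": 0.22}, {"tx": 0.5, "ty": -0.81, "tz": 0, "wx": 0, "wy": 0, "wz": 0.21}, {"tx": 0.48, "ty": -0.83, "tz": 0, "wx": 0, "wy": 0, "wz": 0.22}, {"tx": 0.45, "ty": -0.84, "tz": 0, "wx": 0, "wy": 0, "wz": 0.21}], "claw": 0.57}}

```text
clock: 1.15
eef_pos: [385.0, -143.4, 222.8]
eef_rot: [3.141, -0.0, 0.124]
contact_force: [1.0, -0.4, 0.5]
width: 37.6
grip_force: 0.0
```

Call:
{"op": "carry_out", "data": {"targets": [{"tx": 0.42, "ty": -0.86, "tz": 0, "wx": 0, "wy": 0, "wz": 0.22}, {"tx": 0.39, "ty": -0.87, "tz": 0, "wx": 0, "wy": 0, "wz": 0.21}, {"tx": 0.37, "ty": -0.88, "tz": 0, "wx": 0, "wy": 0, "wz": 0.22}, {"tx": 0.34, "ty": -0.9, "tz": 0, "wx": 0, "wy": 0, "wz": 0.21}, {"tx": 0.31, "ty": -0.9, "tz": 0, "wx": 0, "wy": 0, "wz": 0.22}, {"tx": 0.27, "ty": -0.92, "tz": 0, "wx": 0, "wy": 0, "wz": 0.21}, {"tx": 0.25, "ty": -0.92, "tz": 0, "wx": 0, "wy": 0, "wz": 0.22}, {"tx": 0, "ty": 0, "tz": 0, "wx": 0, "wy": 0, "wz": 0}]}}

```text
clock: 2.15
eef_pos: [516.0, 237.9, 222.4]
eef_rot: [-3.141, -0.001, -0.097]
contact_force: [-0.2, -0.6, -1.0]
width: 37.6
grip_force: 0.0
```

```bash
sed -i 's/ if v)+"},")/)+"},")/' h.py; python3 -c "
from slats import *
slats(save='pics/w2.png')
plan([(508,157.5,14,np.pi,0,-.12)])"
```

```text
orange 4535 (array([507.4, 158.7]), array([ 28.7, 182. ]), np.float32(-0.131)) 22.4
green 4185 (array([515.4, 207.1]), array([ 27.2, 176.4]), np.float32(-0.096)) 22.4
red 4287 (array([516.8, 275.1]), array([ 28.4, 179.6]), np.float32(-0.088)) 22.4
yellow 4624 (array([524. , 333.2]), array([ 29. , 181.2]), np.float32(-0.121)) 22.3
now 2.2 [515.  235.9 222.1] [ 3.141e+00  1.000e-03 -9.800e-02] w 37.9 g 0.0 q6 2.08
{"tx":0, "ty":0.33, "tz":0.87, "wx":0, "wy":0, "wz":0.04},
{"tx":0.01, "ty":0.33, "tz":0.87, "wx":0, "wy":0, "wz":0.04},
{"tx":0.01, "ty":0.32, "tz":0.86, "wx":0, "wy":0, "wz":0.03},
{"tx":0.01, "ty":0.33, "tz":0.87, "wx":0, "wy":0, "wz":0.04},
--
```

View pics/w2.png

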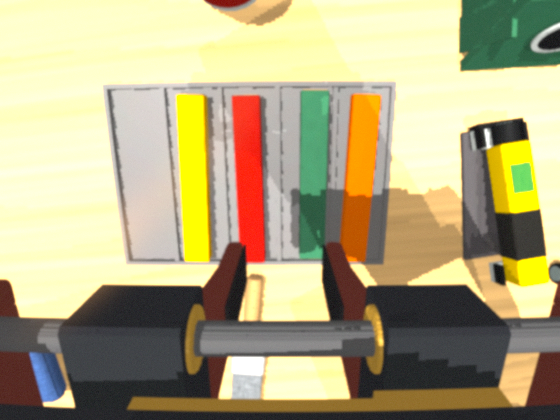

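The wrist view shows the tray with yellow (193,178), red (248,178), green (314,178) and orange (361,178) slats, matching the measured poses. The orange–green gap is about 20 mm, so the fingers stay at 38 mm opening.

```bash
python3 -c "
from h import *
plan([(507.5,157.5,50,np.pi,0,-.13),(507.5,157.5,14,np.pi,0,-.13)])"
```

```text
now 2.2 [515.  235.9 222.1] [ 3.141e+00  1.000e-03 -9.800e-02] w 37.9 g 0.0 q6 2.08
{"tx":0, "ty":0.33, "tz":0.72, "wx":0, "wy":0, "wz":0.05},
{"tx":0, "ty":0.33, "tz":0.72, "wx":0, "wy":0, "wz":0.05},
{"tx":0.01, "ty":0.33, "tz":0.71, "wx":0, "wy":0, "wz":0.06},
{"tx":0.01, "ty":0.32, "tz":0.72, "wx":0, "wy":0, "wz":0.05},
--
{"tx":0, "ty":-0, "tz":0.6, "wx":0, "wy":0, "wz":0},
--
```

Call:
{"op": "carry_out", "data": {"targets": [{"tx": 0, "ty": 0.33, "tz": 0.5, "wx": 0, "wy": 0, "wz": 0.05}, {"tx": 0, "ty": 0.33, "tz": 0.5, "wx": 0, "wy": 0, "wz": 0.05}, {"tx": 0, "ty": 0.33, "tz": 0.5, "wx": 0, "wy": 0, "wz": 0.05}, {"tx": 0.02, "ty": 0.33, "tz": 0.5, "wx": 0, "wy": 0, "wz": 0.06}, {"tx": 0, "ty": 0, "tz": 0.5, "wx": 0, "wy": 0, "wz": 0}, {"tx": 0, "ty": 0, "tz": 0.37, "wx": 0, "wy": 0, "wz": 0}, {"tx": 0, "ty": 0, "tz": 0, "wx": 0, "wy": 0, "wz": 0}]}}

```text
clock: 3.08
eef_pos: [505.6, 154.0, 49.3]
eef_rot: [3.14, 0.004, -0.133]
contact_force: [-1.0, -0.7, -0.4]
width: 37.7
grip_force: 0.0
```

```bash
python3 -c "
from h import *
from slats import slats
slats()
plan([(507.5,157.5,14,np.pi,0,-.13)])"
```

```text
orange 12279 (array([525.9, 156.3]), array([ 28.2, 143.5]), np.float32(-0.127)) 22.4
orange 541 (array([423.4, 169. ]), array([11.8, 26.8]), np.float32(1.416)) 22.4
green 10534 (array([544.7, 203.7]), array([ 27.9, 120.4]), np.float32(-0.096)) 22.4
red 10892 (array([541.5, 272.7]), array([ 29.7, 131.1]), np.float32(-0.083)) 22.3
yellow 1557 (array([517.1, 324. ]), array([10.5, 85.3]), np.float32(-0.128)) 20.1
now 3.125 [506.7 154.6  50.3] [ 3.141e+00  2.000e-03 -1.330e-01] w 37.8 g 0.0 q6 1.98
{"tx":0.01, "ty":-0.05, "tz":0.61, "wx":0.01, "wy":0.01, "wz":-0.02},
--
```

Call:
{"op": "carry_out", "data": {"targets": [{"tx": 0.02, "ty": -0.05, "tz": 0, "wx": 0, "wy": 0, "wz": 0}, {"tx": 0, "ty": 0, "tz": 0.3, "wx": 0, "wy": 0, "wz": 0}, {"tx": 0, "ty": 0, "tz": 0.3, "wx": 0, "wy": 0, "wz": 0}, {"tx": 0, "ty": 0, "tz": 0, "wx": 0, "wy": 0, "wz": 0}, {"tx": 0, "ty": 0, "tz": 0, "wx": 0, "wy": 0, "wz": 0}]}}

```text
clock: 3.75
eef_pos: [508.9, 158.6, 14.1]
eef_rot: [3.141, 0.001, -0.132]
contact_force: [1.1, -0.3, -0.2]
width: 37.4
grip_force: 0.0
```

Call:
{"op": "carry_out", "data": {"targets": [{"tx": 0, "ty": 0, "tz": 0, "wx": 0, "wy": 0, "wz": 0}, {"tx": 0, "ty": 0, "tz": 0, "wx": 0, "wy": 0, "wz": 0}, {"tx": 0, "ty": 0, "tz": 0, "wx": 0, "wy": 0, "wz": 0}, {"tx": 0, "ty": 0, "tz": 0, "wx": 0, "wy": 0, "wz": 0}], "claw": 1}}

```text
clock: 4.25
eef_pos: [509.4, 158.6, 14.8]
eef_rot: [-3.141, -0.001, -0.132]
contact_force: [0.1, 0.4, 2.4]
width: 27.3
grip_force: 30.0
```

```bash
python3 -c "
from h import *
plan([(507,158.6,160,np.pi,0,-.13),(505,-150,170,np.pi,-.05,-.06),(545,-380,120,np.pi,-.157,-.042),(545,-380,80,np.pi,-.157,-.042)])"
```

```text
now 4.25 [509.4 158.6  14.8] [-3.141e+00 -1.000e-03 -1.320e-01] w 27.3 g 30.0 q6 1.98
{"tx":-0.01, "ty":0, "tz":-0.81, "wx":-0, "wy":-0, "wz":-0},
{"tx":-0.01, "ty":0, "tz":-0.81, "wx":-0, "wy":-0, "wz":-0.01},
{"tx":-0.02, "ty":0.01, "tz":-0.8, "wx":-0, "wy":-0, "wz":-0},
--
{"tx":0.11, "ty":0.85, "tz":-0.03, "wx":0, "wy":0.05, "wz":-0.08},
{"tx":0.1, "ty":0.85, "tz":-0.03, "wx":0, "wy":0.06, "wz":-0.08},
{"tx":0.08, "ty":0.85, "tz":-0.03, "wx":0, "wy":0.05, "wz":-0.08},
{"tx":0.08, "ty":0.85, "tz":-0.02, "wx":0, "wy":0.06, "wz":-0.08},
{"tx":0.06, "ty":0.86, "tz":-0.02, "wx":0.01, "wy":0.05, "wz":-0.08},
{"tx":0.06, "ty":0.85, "tz":-0.03, "wx":-0, "wy":0.06, "wz":-0.07},
--
{"tx":0.21, "ty":0.95, "tz":0.22, "wx":0, "wy":0.18, "wz":-0.03},
{"tx":0.2, "ty":0.95, "tz":0.23, "wx":0, "wy":0.18, "wz":-0.03},
{"tx":0.2, "ty":0.95, "tz":0.23, "wx":0.01, "wy":0.18, "wz":-0.03},
{"tx":0.18, "ty":0.95, "tz":0.23, "wx":0, "wy":0.17, "wz":-0.03},
--
{"tx":-0.1, "ty":-0, "tz":0.66, "wx":0, "wy":0, "wz":-0},
--
```

Call:
{"op": "carry_out", "data": {"targets": [{"tx": -0.01, "ty": 0, "tz": -0.81, "wx": 0, "wy": 0, "wz": 0}, {"tx": -0.01, "ty": 0, "tz": -0.81, "wx": 0, "wy": 0, "wz": -0.01}, {"tx": -0.02, "ty": 0.01, "tz": -0.8, "wx": 0, "wy": 0, "wz": 0}, {"tx": 0.11, "ty": 0.85, "tz": -0.03, "wx": 0, "wy": 0.05, "wz": -0.08}, {"tx": 0.1, "ty": 0.85, "tz": -0.03, "wx": 0, "wy": 0.06, "wz": -0.08}, {"tx": 0.08, "ty": 0.85, "tz": -0.03, "wx": 0, "wy": 0.05, "wz": -0.08}, {"tx": 0.08, "ty": 0.85, "tz": -0.02, "wx": 0, "wy": 0.06, "wz": -0.08}, {"tx": 0.06, "ty": 0.86, "tz": -0.02, "wx": 0, "wy": 0.05, "wz": -0.08}]}}

```text
clock: 5.25
eef_pos: [504.7, -100.2, 168.0]
eef_rot: [3.14, -0.041, -0.07]
contact_force: [0.9, -0.0, -1.3]
width: 27.6
grip_force: 30.0
```

Call:
{"op": "carry_out", "data": {"targets": [{"tx": 0.06, "ty": 0.85, "tz": -0.03, "wx": 0, "wy": 0.06, "wz": -0.07}, {"tx": 0.21, "ty": 0.95, "tz": 0.22, "wx": 0, "wy": 0.18, "wz": -0.03}, {"tx": 0.2, "ty": 0.95, "tz": 0.23, "wx": 0, "wy": 0.18, "wz": -0.03}, {"tx": 0.2, "ty": 0.95, "tz": 0.23, "wx": 0, "wy": 0.18, "wz": -0.03}, {"tx": 0.18, "ty": 0.95, "tz": 0.23, "wx": 0, "wy": 0.17, "wz": -0.03}, {"tx": 0, "ty": 0, "tz": 0, "wx": 0, "wy": 0, "wz": 0}, {"tx": 0, "ty": 0, "tz": 0, "wx": 0, "wy": 0, "wz": 0}]}}

```text
clock: 6.12
eef_pos: [544.0, -379.8, 119.7]
eef_rot: [3.139, -0.155, -0.043]
contact_force: [-0.1, -0.1, -1.6]
width: 28.0
grip_force: 30.0
```

```bash
python3 -c "
from h import *
from slats import slats
slats(90,150,(400,700,-500,-100))
plan([(545,-380,78,np.pi,-.157,-.042,2)])"
```

```text
orange 15100 (array([ 572.3, -381.1]), array([ 30.2, 116.5]), np.float32(-0.044)) 133.0
orange 2150 (array([ 479.4, -377.5]), array([27.9, 28.6]), np.float32(-0.047)) 117.4
now 6.175 [ 544.3 -379.2  120. ] [ 3.139 -0.155 -0.041] w 28.0 g 30.0 q6 0.86
{"tx":-0.05, "ty":0.01, "tz":0.35, "wx":0.01, "wy":0.01, "wz":0},
{"tx":-0.05, "ty":0, "tz":0.34, "wx":0.01, "wy":0, "wz":0},
--
```

Call:
{"op": "carry_out", "data": {"targets": [{"tx": -0.05, "ty": 0, "tz": 0.35, "wx": 0, "wy": 0, "wz": 0}, {"tx": -0.05, "ty": 0, "tz": 0.34, "wx": 0, "wy": 0, "wz": 0}, {"tx": 0, "ty": 0, "tz": 0, "wx": 0, "wy": 0, "wz": 0}, {"tx": 0, "ty": 0, "tz": 0, "wx": 0, "wy": 0, "wz": 0}]}}

```text
clock: 6.68
eef_pos: [544.8, -379.6, 77.1]
eef_rot: [3.139, -0.154, -0.041]
contact_force: [-0.2, 0.2, -0.5]
width: 27.7
grip_force: 30.0
```

Call:
{"op": "carry_out", "data": {"targets": [{"tx": 0, "ty": 0, "tz": 0, "wx": 0, "wy": 0, "wz": 0}, {"tx": 0, "ty": 0, "tz": 0, "wx": 0, "wy": 0, "wz": 0}, {"tx": 0, "ty": 0, "tz": 0, "wx": 0, "wy": 0, "wz": 0}, {"tx": 0, "ty": 0, "tz": -0.8, "wx": 0, "wy": 0, "wz": 0}, {"tx": 0, "ty": 0, "tz": -0.8, "wx": 0, "wy": 0, "wz": 0}], "claw": 0.5}}

```text
clock: 7.3
eef_pos: [529.8, -379.3, 173.8]
eef_rot: [3.139, -0.155, -0.042]
contact_force: [0.3, -0.3, 0.1]
width: 44.1
grip_force: 0.0
```

```bash
python3 -c "
from h import *
from slats import slats
slats(65,110,(400,700,-500,-100))
plan([(510,-100,170,np.pi,-.05,-.06),(515.5,206.8,170,np.pi,0,-.096),(515.5,206.8,14,np.pi,0,-.096)])"
```

```text
orange 8688 (array([ 542. , -379.6]), array([ 29.6, 179.5]), np.float32(-0.054)) 87.5
now 7.35 [ 532.  -381.6  181. ] [ 3.133 -0.162 -0.041] w 44.2 g 0.0 q6 0.86
{"tx":-0.12, "ty":-0.93, "tz":0.01, "wx":0.01, "wy":-0.15, "wz":0.02},
{"tx":-0.12, "ty":-0.94, "tz":0.01, "wx":0.01, "wy":-0.15, "wz":0.03},
{"tx":-0.12, "ty":-0.93, "tz":0.02, "wx":0.01, "wy":-0.15, "wz":0.02},
{"tx":-0.12, "ty":-0.94, "tz":0.02, "wx":0.01, "wy":-0.15, "wz":0.03},
{"tx":-0.13, "ty":-0.93, "tz":0.03, "wx":0, "wy":-0.15, "wz":0.02},
--
{"tx":-0.04, "ty":-0.85, "tz":-0, "wx":-0, "wy":-0.06, "wz":0.04},
{"tx":-0.04, "ty":-0.85, "tz":-0, "wx":-0, "wy":-0.05, "wz":0.04},
{"tx":-0.05, "ty":-0.85, "tz":-0, "wx":-0, "wy":-0.06, "wz":0.04},
{"tx":-0.05, "ty":-0.85, "tz":-0, "wx":-0, "wy":-0.05, "wz":0.04},
{"tx":-0.05, "ty":-0.85, "tz":-0, "wx":-0, "wy":-0.06, "wz":0.04},
{"tx":-0.06, "ty":-0.86, "tz":-0.01, "wx":-0, "wy":-0.05, "wz":0.04},
--
{"tx":-0, "ty":0, "tz":0.87, "wx":-0, "wy":-0, "wz":0},
{"tx":-0, "ty":0, "tz":0.87, "wx":-0, "wy":-0, "wz":0},
{"tx":-0.01, "ty":0.01, "tz":0.86, "wx":-0, "wy":-0, "wz":0},
--
```

Call:
{"op": "carry_out", "data": {"targets": [{"tx": -0.12, "ty": -0.93, "tz": 0.01, "wx": 0, "wy": -0.15, "wz": 0.02}, {"tx": -0.12, "ty": -0.94, "tz": 0.01, "wx": 0.01, "wy": -0.15, "wz": 0.03}, {"tx": -0.12, "ty": -0.93, "tz": 0.02, "wx": 0.01, "wy": -0.15, "wz": 0.02}, {"tx": -0.12, "ty": -0.94, "tz": 0.02, "wx": 0.01, "wy": -0.15, "wz": 0.03}, {"tx": -0.13, "ty": -0.93, "tz": 0.03, "wx": 0, "wy": -0.15, "wz": 0.02}, {"tx": -0.04, "ty": -0.85, "tz": 0, "wx": 0, "wy": -0.06, "wz": 0.04}, {"tx": -0.04, "ty": -0.85, "tz": 0, "wx": 0, "wy": -0.05, "wz": 0.04}, {"tx": -0.05, "ty": -0.85, "tz": 0, "wx": 0, "wy": -0.06, "wz": 0.04}]}}

```text
clock: 8.35
eef_pos: [510.7, 56.9, 164.1]
eef_rot: [-3.138, -0.019, -0.078]
contact_force: [0.8, -0.1, 0.4]
width: 44.0
grip_force: 0.0
```

Call:
{"op": "carry_out", "data": {"targets": [{"tx": -0.05, "ty": -0.85, "tz": 0, "wx": 0, "wy": -0.05, "wz": 0.04}, {"tx": -0.05, "ty": -0.85, "tz": 0, "wx": 0, "wy": -0.06, "wz": 0.04}, {"tx": -0.06, "ty": -0.86, "tz": 0, "wx": 0, "wy": -0.05, "wz": 0.04}, {"tx": 0, "ty": 0, "tz": 0, "wx": 0, "wy": 0, "wz": 0}, {"tx": 0, "ty": 0, "tz": 0, "wx": 0, "wy": 0, "wz": 0}]}}

```text
clock: 8.98
eef_pos: [513.6, 208.8, 164.1]
eef_rot: [-3.139, 0.006, -0.095]
contact_force: [-0.1, -0.1, -0.1]
width: 43.9
grip_force: 0.0
```

```bash
python3 -c "
from h import *
from slats import slats
slats()
plan([(515.5,206.8,70,np.pi,0,-.096),(515.5,206.8,14,np.pi,0,-.096)])"
```

```text
green 5765 (array([515.2, 206.9]), array([ 26.7, 178.2]), np.float32(-0.096)) 22.4
red 5292 (array([524.3, 274.1]), array([ 28.6, 165.4]), np.float32(-0.081)) 22.4
yellow 6329 (array([524.5, 333.4]), array([ 29.2, 180. ]), np.float32(-0.125)) 22.4
now 9.025 [513.7 208.2 164.1] [-3.139  0.007 -0.096] w 44.2 g 0.0 q6 2.02
{"tx":0.02, "ty":0.01, "tz":0.78, "wx":-0.01, "wy":0.02, "wz":-0},
{"tx":0.02, "ty":0.01, "tz":0.79, "wx":-0.01, "wy":0.02, "wz":-0},
--
{"tx":0, "ty":0, "tz":0.93, "wx":0, "wy":0, "wz":-0},
--
```

Call:
{"op": "carry_out", "data": {"targets": [{"tx": 0.02, "ty": 0.01, "tz": 0.78, "wx": -0.01, "wy": 0.02, "wz": 0}, {"tx": 0.02, "ty": 0.01, "tz": 0.78, "wx": -0.01, "wy": 0.02, "wz": 0}, {"tx": 0, "ty": 0, "tz": 0.47, "wx": 0, "wy": 0, "wz": 0}, {"tx": 0, "ty": 0, "tz": 0.47, "wx": 0, "wy": 0, "wz": 0}, {"tx": 0, "ty": 0, "tz": 0, "wx": 0, "wy": 0, "wz": 0}, {"tx": 0, "ty": 0, "tz": 0, "wx": 0, "wy": 0, "wz": 0}]}}

```text
clock: 9.78
eef_pos: [516.3, 207.3, 15.0]
eef_rot: [-3.141, -0.0, -0.097]
contact_force: [0.2, 0.0, 0.3]
width: 43.9
grip_force: 0.0
```

Call:
{"op": "carry_out", "data": {"targets": [{"tx": 0, "ty": 0, "tz": 0, "wx": 0, "wy": 0, "wz": 0}, {"tx": 0, "ty": 0, "tz": 0, "wx": 0, "wy": 0, "wz": 0}, {"tx": 0, "ty": 0, "tz": 0, "wx": 0, "wy": 0, "wz": 0}, {"tx": 0, "ty": 0, "tz": 0, "wx": 0, "wy": 0, "wz": 0}], "claw": 1}}

```text
clock: 10.28
eef_pos: [516.3, 208.1, 15.2]
eef_rot: [-3.141, -0.001, -0.095]
contact_force: [-0.8, -3.4, 7.1]
width: 28.0
grip_force: 30.0
```

```bash
python3 -c "
from h import *
plan([(513,206.8,160,np.pi,0,-.096),(507,-130,170,np.pi,-.05,-.06),(548.5,-305,120,np.pi,-.157,-.042),(548.5,-305,78,np.pi,-.157,-.042)])"
```

```text
now 10.275 [516.3 208.1  15.2] [-3.141e+00 -1.000e-03 -9.500e-02] w 28.0 g 30.0 q6 2.03
{"tx":-0.02, "ty":0.01, "tz":-0.8, "wx":-0, "wy":-0, "wz":0},
{"tx":-0.02, "ty":0.01, "tz":-0.81, "wx":-0, "wy":-0, "wz":0},
{"tx":-0.01, "ty":0.01, "tz":-0.8, "wx":-0, "wy":-0.01, "wz":0},
--
{"tx":0.07, "ty":0.93, "tz":-0.03, "wx":0, "wy":0.06, "wz":-0.04},
{"tx":0.07, "ty":0.93, "tz":-0.03, "wx":0, "wy":0.06, "wz":-0.04},
{"tx":0.06, "ty":0.93, "tz":-0.03, "wx":0, "wy":0.05, "wz":-0.04},
{"tx":0.06, "ty":0.94, "tz":-0.03, "wx":0, "wy":0.06, "wz":-0.04},
{"tx":0.05, "ty":0.93, "tz":-0.02, "wx":0, "wy":0.05, "wz":-0.04},
{"tx":0.04, "ty":0.94, "tz":-0.03, "wx":0, "wy":0.06, "wz":-0.04},
--
{"tx":0.21, "ty":0.72, "tz":0.22, "wx":0, "wy":0.18, "wz":-0.03},
{"tx":0.2, "ty":0.72, "tz":0.23, "wx":0, "wy":0.18, "wz":-0.03},
{"tx":0.18, "ty":0.72, "tz":0.23, "wx":0.01, "wy":0.17, "wz":-0.03},
{"tx":0.18, "ty":0.71, "tz":0.23, "wx":0, "wy":0.18, "wz":-0.03},
--
{"tx":-0.11, "ty":0, "tz":0.69, "wx":0, "wy":-0, "wz":0},
--
```

Call:
{"op": "carry_out", "data": {"targets": [{"tx": -0.02, "ty": 0.01, "tz": -0.8, "wx": 0, "wy": 0, "wz": 0}, {"tx": -0.02, "ty": 0.01, "tz": -0.81, "wx": 0, "wy": 0, "wz": 0}, {"tx": -0.01, "ty": 0.01, "tz": -0.8, "wx": 0, "wy": 0, "wz": 0}, {"tx": 0.07, "ty": 0.93, "tz": -0.03, "wx": 0, "wy": 0.06, "wz": -0.04}, {"tx": 0.07, "ty": 0.93, "tz": -0.03, "wx": 0, "wy": 0.06, "wz": -0.04}, {"tx": 0.06, "ty": 0.93, "tz": -0.03, "wx": 0, "wy": 0.05, "wz": -0.04}, {"tx": 0.06, "ty": 0.94, "tz": -0.03, "wx": 0, "wy": 0.06, "wz": -0.04}, {"tx": 0.05, "ty": 0.93, "tz": -0.02, "wx": 0, "wy": 0.05, "wz": -0.04}]}}

```text
clock: 11.28
eef_pos: [507.4, -75.3, 167.8]
eef_rot: [3.141, -0.043, -0.065]
contact_force: [0.7, -0.3, -1.7]
width: 27.7
grip_force: 30.0
```

Call:
{"op": "carry_out", "data": {"targets": [{"tx": 0.04, "ty": 0.94, "tz": -0.03, "wx": 0, "wy": 0.06, "wz": -0.04}, {"tx": 0.21, "ty": 0.72, "tz": 0.22, "wx": 0, "wy": 0.18, "wz": -0.03}, {"tx": 0.2, "ty": 0.72, "tz": 0.23, "wx": 0, "wy": 0.18, "wz": -0.03}, {"tx": 0.18, "ty": 0.72, "tz": 0.23, "wx": 0.01, "wy": 0.17, "wz": -0.03}, {"tx": 0.18, "ty": 0.71, "tz": 0.23, "wx": 0, "wy": 0.18, "wz": -0.03}, {"tx": 0, "ty": 0, "tz": 0, "wx": 0, "wy": 0, "wz": 0}, {"tx": 0, "ty": 0, "tz": 0, "wx": 0, "wy": 0, "wz": 0}]}}

```text
clock: 12.15
eef_pos: [547.5, -304.1, 119.1]
eef_rot: [3.141, -0.156, -0.042]
contact_force: [-0.2, -0.1, -0.5]
width: 27.7
grip_force: 30.0
```

```bash
python3 -c "
from h import *
from slats import slats
slats(70,160,(400,700,-500,-100))
plan([(548.5,-305,78,np.pi,-.157,-.042,2)])"
```

```text
orange 10439 (array([ 574.4, -380.8]), array([ 28.7, 116.8]), np.float32(-0.035)) 90.8
green 14524 (array([ 576. , -305.7]), array([ 28.2, 116.3]), np.float32(-0.039)) 132.0
green 1876 (array([ 482.4, -301.4]), array([25.6, 27. ]), np.float32(-0.036)) 116.4
now 12.2 [ 547.7 -303.8  119.4] [ 3.141 -0.157 -0.041] w 27.3 g 30.0 q6 0.96
{"tx":-0.05, "ty":0.01, "tz":0.34, "wx":0, "wy":0, "wz":0},
{"tx":-0.04, "ty":0.01, "tz":0.34, "wx":0, "wy":0, "wz":0.01},
--
```

Call:
{"op": "carry_out", "data": {"targets": [{"tx": -0.05, "ty": 0, "tz": 0.34, "wx": 0, "wy": 0, "wz": 0}, {"tx": -0.05, "ty": 0, "tz": 0.34, "wx": 0, "wy": 0, "wz": 0}, {"tx": 0, "ty": 0, "tz": 0, "wx": 0, "wy": 0, "wz": 0}, {"tx": 0, "ty": 0, "tz": 0, "wx": 0, "wy": 0, "wz": 0}]}}

```text
clock: 12.7
eef_pos: [548.7, -303.8, 78.5]
eef_rot: [3.141, -0.157, -0.04]
contact_force: [0.6, 0.1, -1.2]
width: 27.4
grip_force: 30.0
```

Call:
{"op": "carry_out", "data": {"targets": [{"tx": 0, "ty": 0, "tz": 0, "wx": 0, "wy": 0, "wz": 0}, {"tx": 0, "ty": 0, "tz": 0, "wx": 0, "wy": 0, "wz": 0}, {"tx": 0, "ty": 0, "tz": 0, "wx": 0, "wy": 0, "wz": 0}, {"tx": 0, "ty": 0, "tz": -0.8, "wx": 0, "wy": 0, "wz": 0}, {"tx": 0, "ty": 0, "tz": -0.8, "wx": 0, "wy": 0, "wz": 0}], "claw": 0.5}}

```text
clock: 13.32
eef_pos: [532.9, -304.0, 173.2]
eef_rot: [3.142, -0.156, -0.042]
contact_force: [0.6, 0.3, 0.8]
width: 43.9
grip_force: 0.0
```

```bash
python3 -c "
from h import *
from slats import slats
slats(65,110,(400,700,-500,-100))
plan([(510,-100,170,np.pi,-.05,-.06),(517,274.8,170,np.pi,0,-.085)])"
```

```text
orange 8175 (array([ 556.6, -383.2]), array([ 34.7, 153.1]), np.float32(-0.044)) 88.5
green 8055 (array([ 548. , -304.1]), array([ 27.4, 174.5]), np.float32(-0.044)) 88.0
now 13.375 [ 535.2 -305.9  180.1] [ 3.137 -0.164 -0.041] w 43.6 g 0.0 q6 0.96
{"tx":-0.15, "ty":-0.85, "tz":0.01, "wx":0, "wy":-0.19, "wz":0.03},
{"tx":-0.15, "ty":-0.85, "tz":0.02, "wx":0.01, "wy":-0.19, "wz":0.03},
{"tx":-0.15, "ty":-0.85, "tz":0.03, "wx":0, "wy":-0.19, "wz":0.03},
{"tx":-0.15, "ty":-0.86, "tz":0.03, "wx":0.01, "wy":-0.19, "wz":0.03},
--
{"tx":-0.04, "ty":-0.89, "tz":-0, "wx":-0, "wy":-0.05, "wz":0.02},
{"tx":-0.04, "ty":-0.89, "tz":-0, "wx":-0, "wy":-0.05, "wz":0.02},
{"tx":-0.04, "ty":-0.89, "tz":-0, "wx":-0, "wy":-0.05, "wz":0.03},
{"tx":-0.05, "ty":-0.89, "tz":-0, "wx":-0, "wy":-0.05, "wz":0.02},
{"tx":-0.05, "ty":-0.89, "tz":-0, "wx":-0, "wy":-0.04, "wz":0.03},
{"tx":-0.05, "ty":-0.89, "tz":-0.01, "wx":-0, "wy":-0.05, "wz":0.02},
{"tx":-0.05, "ty":-0.9, "tz":-0, "wx":-0, "wy":-0.04, "wz":0.03},
--
```

Call:
{"op": "carry_out", "data": {"targets": [{"tx": -0.15, "ty": -0.85, "tz": 0.01, "wx": 0, "wy": -0.19, "wz": 0.03}, {"tx": -0.15, "ty": -0.85, "tz": 0.02, "wx": 0.01, "wy": -0.19, "wz": 0.03}, {"tx": -0.15, "ty": -0.85, "tz": 0.03, "wx": 0, "wy": -0.19, "wz": 0.03}, {"tx": -0.15, "ty": -0.86, "tz": 0.03, "wx": 0.01, "wy": -0.19, "wz": 0.03}, {"tx": -0.04, "ty": -0.89, "tz": 0, "wx": 0, "wy": -0.05, "wz": 0.02}, {"tx": -0.04, "ty": -0.89, "tz": 0, "wx": 0, "wy": -0.05, "wz": 0.02}, {"tx": -0.04, "ty": -0.89, "tz": 0, "wx": 0, "wy": -0.05, "wz": 0.03}, {"tx": -0.05, "ty": -0.89, "tz": 0, "wx": 0, "wy": -0.05, "wz": 0.02}]}}

```text
clock: 14.38
eef_pos: [511.8, 117.4, 164.1]
eef_rot: [-3.137, -0.014, -0.073]
contact_force: [1.6, -0.8, 0.8]
width: 44.0
grip_force: 0.0
```

Call:
{"op": "carry_out", "data": {"targets": [{"tx": -0.05, "ty": -0.89, "tz": 0, "wx": 0, "wy": -0.04, "wz": 0.03}, {"tx": -0.05, "ty": -0.89, "tz": 0, "wx": 0, "wy": -0.05, "wz": 0.02}, {"tx": -0.05, "ty": -0.9, "tz": 0, "wx": 0, "wy": -0.04, "wz": 0.03}, {"tx": 0, "ty": 0, "tz": 0, "wx": 0, "wy": 0, "wz": 0}, {"tx": 0, "ty": 0, "tz": 0, "wx": 0, "wy": 0, "wz": 0}]}}

```text
clock: 15.0
eef_pos: [514.7, 276.2, 164.3]
eef_rot: [-3.138, 0.007, -0.084]
contact_force: [-0.3, 0.6, 1.0]
width: 44.2
grip_force: 0.0
```

```bash
python3 -c "
from h import *
from slats import slats
slats()
plan([(517,274.8,70,np.pi,0,-.085),(517,274.8,14,np.pi,0,-.085)])"
```

```text
red 6078 (array([517.4, 275.1]), array([ 27.8, 179.2]), np.float32(-0.081)) 22.4
yellow 5758 (array([524. , 345.9]), array([ 28.9, 177.4]), np.float32(-0.091)) 22.4
now 15.05 [514.8 275.6 164.3] [-3.138  0.007 -0.085] w 43.9 g 0.0 q6 2.12
{"tx":0.02, "ty":0.01, "tz":0.79, "wx":-0.01, "wy":0.02, "wz":-0},
{"tx":0.03, "ty":0, "tz":0.78, "wx":-0.01, "wy":0.03, "wz":-0},
--
{"tx":-0, "ty":0.01, "tz":0.94, "wx":-0, "wy":-0, "wz":-0},
--
```

Call:
{"op": "carry_out", "data": {"targets": [{"tx": 0.02, "ty": 0.01, "tz": 0.78, "wx": -0.01, "wy": 0.02, "wz": 0}, {"tx": 0.03, "ty": 0.01, "tz": 0.78, "wx": -0.01, "wy": 0.02, "wz": 0}, {"tx": 0, "ty": 0, "tz": 0.47, "wx": 0, "wy": 0, "wz": 0}, {"tx": 0, "ty": 0, "tz": 0.47, "wx": 0, "wy": 0, "wz": 0}, {"tx": 0, "ty": 0, "tz": 0, "wx": 0, "wy": 0, "wz": 0}, {"tx": 0, "ty": 0, "tz": 0, "wx": 0, "wy": 0, "wz": 0}]}}

```text
clock: 15.8
eef_pos: [518.3, 275.0, 15.6]
eef_rot: [-3.14, -0.0, -0.086]
contact_force: [-0.3, 0.4, -0.2]
width: 43.9
grip_force: 0.0
```

Call:
{"op": "carry_out", "data": {"targets": [{"tx": 0, "ty": 0, "tz": 0, "wx": 0, "wy": 0, "wz": 0}, {"tx": 0, "ty": 0, "tz": 0, "wx": 0, "wy": 0, "wz": 0}, {"tx": 0, "ty": 0, "tz": 0, "wx": 0, "wy": 0, "wz": 0}, {"tx": 0, "ty": 0, "tz": 0, "wx": 0, "wy": 0, "wz": 0}], "claw": 1}}

```text
clock: 16.3
eef_pos: [518.2, 275.9, 15.7]
eef_rot: [-3.14, -0.001, -0.085]
contact_force: [-1.3, -2.3, 6.4]
width: 27.6
grip_force: 30.0
```

```bash
python3 -c "
from h import *
plan([(513,274.8,160,np.pi,0,-.085),(510,-75,170,np.pi,-.05,-.06),(551.5,-230,120,np.pi,-.157,-.042)])"
```

```text
now 16.3 [518.2 275.9  15.7] [-3.14e+00 -1.00e-03 -8.50e-02] w 27.6 g 30.0 q6 2.12
{"tx":-0.03, "ty":0.01, "tz":-0.8, "wx":-0, "wy":-0, "wz":0},
{"tx":-0.03, "ty":0.01, "tz":-0.8, "wx":-0.01, "wy":-0, "wz":0},
{"tx":-0.02, "ty":0, "tz":-0.8, "wx":-0, "wy":-0.01, "wz":0},
--
{"tx":0.06, "ty":0.83, "tz":-0.02, "wx":0, "wy":0.05, "wz":-0.02},
{"tx":0.06, "ty":0.83, "tz":-0.03, "wx":0, "wy":0.05, "wz":-0.02},
{"tx":0.06, "ty":0.83, "tz":-0.02, "wx":0, "wy":0.05, "wz":-0.02},
{"tx":0.06, "ty":0.83, "tz":-0.02, "wx":0, "wy":0.05, "wz":-0.03},
{"tx":0.05, "ty":0.83, "tz":-0.03, "wx":0, "wy":0.05, "wz":-0.02},
{"tx":0.05, "ty":0.83, "tz":-0.02, "wx":0, "wy":0.04, "wz":-0.03},
{"tx":0.05, "ty":0.84, "tz":-0.02, "wx":0, "wy":0.05, "wz":-0.02},
--
{"tx":0.27, "ty":0.85, "tz":0.29, "wx":0.01, "wy":0.24, "wz":-0.04},
{"tx":0.25, "ty":0.84, "tz":0.3, "wx":0, "wy":0.23, "wz":-0.04},
{"tx":0.23, "ty":0.85, "tz":0.31, "wx":0.01, "wy":0.24, "wz":-0.04},
--
```

Call:
{"op": "carry_out", "data": {"targets": [{"tx": -0.03, "ty": 0.01, "tz": -0.8, "wx": 0, "wy": 0, "wz": 0}, {"tx": -0.03, "ty": 0.01, "tz": -0.8, "wx": 0, "wy": 0, "wz": 0}, {"tx": -0.02, "ty": 0, "tz": -0.8, "wx": 0, "wy": 0, "wz": 0}, {"tx": 0.06, "ty": 0.83, "tz": -0.02, "wx": 0, "wy": 0.05, "wz": -0.02}, {"tx": 0.06, "ty": 0.83, "tz": -0.03, "wx": 0, "wy": 0.05, "wz": -0.02}, {"tx": 0.06, "ty": 0.83, "tz": -0.02, "wx": 0, "wy": 0.05, "wz": -0.02}, {"tx": 0.06, "ty": 0.83, "tz": -0.02, "wx": 0, "wy": 0.05, "wz": -0.03}, {"tx": 0.05, "ty": 0.83, "tz": -0.03, "wx": 0, "wy": 0.05, "wz": -0.02}]}}

```text
clock: 17.3
eef_pos: [510.2, 23.7, 166.1]
eef_rot: [-3.141, -0.038, -0.068]
contact_force: [0.7, 0.7, -0.8]
width: 27.6
grip_force: 30.0
```

Call:
{"op": "carry_out", "data": {"targets": [{"tx": 0.05, "ty": 0.83, "tz": -0.02, "wx": 0, "wy": 0.04, "wz": -0.03}, {"tx": 0.05, "ty": 0.84, "tz": -0.02, "wx": 0, "wy": 0.05, "wz": -0.02}, {"tx": 0.27, "ty": 0.85, "tz": 0.29, "wx": 0.01, "wy": 0.24, "wz": -0.04}, {"tx": 0.25, "ty": 0.84, "tz": 0.3, "wx": 0, "wy": 0.23, "wz": -0.04}, {"tx": 0.23, "ty": 0.85, "tz": 0.31, "wx": 0.01, "wy": 0.24, "wz": -0.04}, {"tx": 0, "ty": 0, "tz": 0, "wx": 0, "wy": 0, "wz": 0}, {"tx": 0, "ty": 0, "tz": 0, "wx": 0, "wy": 0, "wz": 0}]}}

```text
clock: 18.18
eef_pos: [550.3, -229.7, 118.0]
eef_rot: [-3.139, -0.156, -0.043]
contact_force: [-0.4, 0.1, -1.2]
width: 27.6
grip_force: 30.0
```

```bash
python3 -c "
from h import *
from slats import slats
slats(70,160,(400,700,-500,-100))
plan([(551.5,-230,78,np.pi,-.157,-.042,2)])"
```

```text
orange 11863 (array([ 562.6, -379.7]), array([ 29.5, 140.3]), np.float32(-0.035)) 87.2
orange 722 (array([ 460.8, -376.1]), array([15.9, 29. ]), np.float32(1.512)) 73.3
green 10291 (array([ 577.9, -304.9]), array([ 28.2, 115. ]), np.float32(-0.038)) 91.1
red 14831 (array([ 578.4, -230.3]), array([ 30.6, 117.1]), np.float32(-0.02)) 130.4
red 1934 (array([ 485. , -226.9]), array([25.7, 28.1]), np.float32(-0.045)) 114.8
now 18.225 [ 550.5 -229.2  118.3] [-3.139 -0.157 -0.042] w 27.7 g 30.0 q6 1.09
{"tx":-0.04, "ty":0.01, "tz":0.33, "wx":-0.01, "wy":0, "wz":-0},
{"tx":-0.05, "ty":0, "tz":0.34, "wx":-0, "wy":0, "wz":-0},
--
```

Call:
{"op": "carry_out", "data": {"targets": [{"tx": -0.05, "ty": 0, "tz": 0.33, "wx": 0, "wy": 0, "wz": 0}, {"tx": -0.05, "ty": 0, "tz": 0.32, "wx": 0, "wy": 0, "wz": 0}, {"tx": 0, "ty": 0, "tz": 0, "wx": 0, "wy": 0, "wz": 0}, {"tx": 0, "ty": 0, "tz": 0, "wx": 0, "wy": 0, "wz": 0}]}}

```text
clock: 18.73
eef_pos: [551.2, -228.9, 79.3]
eef_rot: [-3.14, -0.157, -0.041]
contact_force: [0.7, 0.3, -0.4]
width: 27.8
grip_force: 30.0
```

Call:
{"op": "carry_out", "data": {"targets": [{"tx": 0, "ty": 0, "tz": 0, "wx": 0, "wy": 0, "wz": 0}, {"tx": 0, "ty": 0, "tz": 0, "wx": 0, "wy": 0, "wz": 0}, {"tx": 0, "ty": 0, "tz": 0, "wx": 0, "wy": 0, "wz": 0}, {"tx": 0, "ty": 0, "tz": -0.8, "wx": 0, "wy": 0, "wz": 0}, {"tx": 0, "ty": 0, "tz": -0.8, "wx": 0, "wy": 0, "wz": 0}], "claw": 0.5}}

```text
clock: 19.35
eef_pos: [535.3, -229.4, 173.9]
eef_rot: [-3.139, -0.156, -0.043]
contact_force: [1.2, 1.0, 0.2]
width: 43.8
grip_force: 0.0
```

```bash
python3 -c "
from h import *
from slats import slats
slats(65,110,(400,700,-500,-100))
plan([(510,-80,170,np.pi,-.05,-.06),(522,343,170,np.pi,0,-.09)])"
```

```text
orange 8943 (array([ 555.9, -380.1]), array([ 29.7, 154. ]), np.float32(-0.036)) 87.4
green 7704 (array([ 559. , -304.1]), array([ 28.1, 151.7]), np.float32(-0.046)) 89.1
red 8222 (array([ 550.4, -228.9]), array([ 28.9, 174.6]), np.float32(-0.058)) 87.7
now 19.4 [ 537.7 -230.9  180.5] [ 3.14  -0.164 -0.043] w 43.9 g 0.0 q6 1.09
{"tx":-0.2, "ty":-0.83, "tz":0.03, "wx":-0, "wy":-0.25, "wz":0.04},
{"tx":-0.2, "ty":-0.83, "tz":0.03, "wx":-0, "wy":-0.25, "wz":0.04},
{"tx":-0.2, "ty":-0.83, "tz":0.04, "wx":-0, "wy":-0.26, "wz":0.03},
--
{"tx":-0.03, "ty":-0.88, "tz":-0, "wx":-0, "wy":-0.04, "wz":0.03},
{"tx":-0.03, "ty":-0.88, "tz":-0, "wx":-0, "wy":-0.04, "wz":0.02},
{"tx":-0.03, "ty":-0.88, "tz":-0, "wx":-0, "wy":-0.04, "wz":0.03},
{"tx":-0.04, "ty":-0.88, "tz":-0, "wx":-0, "wy":-0.04, "wz":0.02},
{"tx":-0.04, "ty":-0.88, "tz":-0, "wx":-0, "wy":-0.04, "wz":0.03},
{"tx":-0.05, "ty":-0.88, "tz":-0, "wx":-0, "wy":-0.04, "wz":0.02},
{"tx":-0.05, "ty":-0.88, "tz":-0, "wx":-0, "wy":-0.05, "wz":0.03},
{"tx":-0.05, "ty":-0.88, "tz":-0, "wx":-0.01, "wy":-0.04, "wz":0.02},
--
```

Call:
{"op": "carry_out", "data": {"targets": [{"tx": -0.2, "ty": -0.83, "tz": 0.03, "wx": 0, "wy": -0.25, "wz": 0.04}, {"tx": -0.2, "ty": -0.83, "tz": 0.03, "wx": 0, "wy": -0.25, "wz": 0.04}, {"tx": -0.2, "ty": -0.83, "tz": 0.04, "wx": 0, "wy": -0.26, "wz": 0.03}, {"tx": -0.03, "ty": -0.88, "tz": 0, "wx": 0, "wy": -0.04, "wz": 0.03}, {"tx": -0.03, "ty": -0.88, "tz": 0, "wx": 0, "wy": -0.04, "wz": 0.02}, {"tx": -0.03, "ty": -0.88, "tz": 0, "wx": 0, "wy": -0.04, "wz": 0.03}, {"tx": -0.04, "ty": -0.88, "tz": 0, "wx": 0, "wy": -0.04, "wz": 0.02}, {"tx": -0.04, "ty": -0.88, "tz": 0, "wx": 0, "wy": -0.04, "wz": 0.03}]}}

```text
clock: 20.4
eef_pos: [515.6, 187.2, 164.3]
eef_rot: [-3.137, -0.013, -0.079]
contact_force: [1.0, -1.3, 0.3]
width: 44.3
grip_force: 0.0
```

Call:
{"op": "carry_out", "data": {"targets": [{"tx": -0.05, "ty": -0.88, "tz": 0, "wx": 0, "wy": -0.04, "wz": 0.02}, {"tx": -0.05, "ty": -0.88, "tz": 0, "wx": 0, "wy": -0.05, "wz": 0.03}, {"tx": -0.05, "ty": -0.88, "tz": 0, "wx": 0, "wy": -0.04, "wz": 0.02}, {"tx": 0, "ty": 0, "tz": 0, "wx": 0, "wy": 0, "wz": 0}, {"tx": 0, "ty": 0, "tz": 0, "wx": 0, "wy": 0, "wz": 0}]}}

```text
clock: 21.02
eef_pos: [519.2, 343.5, 164.4]
eef_rot: [-3.138, 0.007, -0.088]
contact_force: [-0.3, 0.1, -0.3]
width: 44.3
grip_force: 0.0
```

```bash
python3 -c "
from h import *
from slats import slats
slats()
plan([(523,345.5,70,np.pi,0,-.092),(523,345.5,14,np.pi,0,-.092)])"
```

```text
yellow 6179 (array([522.3, 346.6]), array([ 28.1, 179.2]), np.float32(-0.094)) 22.4
now 21.075 [519.4 342.9 164.5] [-3.138  0.007 -0.089] w 43.8 g 0.0 q6 2.22
{"tx":0.03, "ty":-0.02, "tz":0.79, "wx":-0.01, "wy":0.02, "wz":0.01},
{"tx":0.04, "ty":-0.02, "tz":0.79, "wx":-0.01, "wy":0.03, "wz":0.01},
--
{"tx":-0, "ty":-0, "tz":0.93, "wx":-0, "wy":-0, "wz":-0},
--
```

Call:
{"op": "carry_out", "data": {"targets": [{"tx": 0.03, "ty": -0.03, "tz": 0.79, "wx": -0.01, "wy": 0.02, "wz": 0.01}, {"tx": 0.03, "ty": -0.03, "tz": 0.79, "wx": -0.01, "wy": 0.02, "wz": 0.01}, {"tx": 0, "ty": 0, "tz": 0.47, "wx": 0, "wy": 0, "wz": 0}, {"tx": 0, "ty": 0, "tz": 0.47, "wx": 0, "wy": 0, "wz": 0}, {"tx": 0, "ty": 0, "tz": 0, "wx": 0, "wy": 0, "wz": 0}, {"tx": 0, "ty": 0, "tz": 0, "wx": 0, "wy": 0, "wz": 0}]}}

```text
clock: 21.82
eef_pos: [523.9, 347.2, 14.7]
eef_rot: [-3.14, -0.0, -0.093]
contact_force: [-0.4, -0.3, 0.2]
width: 43.9
grip_force: 0.0
```

Call:
{"op": "carry_out", "data": {"targets": [{"tx": 0, "ty": 0, "tz": 0, "wx": 0, "wy": 0, "wz": 0}, {"tx": 0, "ty": 0, "tz": 0, "wx": 0, "wy": 0, "wz": 0}, {"tx": 0, "ty": 0, "tz": 0, "wx": 0, "wy": 0, "wz": 0}, {"tx": 0, "ty": 0, "tz": 0, "wx": 0, "wy": 0, "wz": 0}], "claw": 1}}

```text
clock: 22.32
eef_pos: [523.7, 346.6, 15.0]
eef_rot: [3.141, -0.0, -0.091]
contact_force: [2.5, -8.0, 6.3]
width: 27.4
grip_force: 30.0
```

```bash
python3 -c "
from h import *
plan([(519,345.5,160,np.pi,0,-.09),(505,-20,170,np.pi,-.05,-.06),(554.5,-155,125,np.pi,-.157,-.042)])"
```

```text
now 22.325 [523.7 346.6  15. ] [ 3.141 -0.    -0.091] w 27.4 g 30.0 q6 2.23
{"tx":-0.03, "ty":0.01, "tz":-0.81, "wx":0, "wy":-0, "wz":-0},
{"tx":-0.02, "ty":0.01, "tz":-0.8, "wx":0, "wy":-0, "wz":-0},
{"tx":-0.03, "ty":0.01, "tz":-0.81, "wx":0, "wy":-0, "wz":-0.01},
--
{"tx":0.05, "ty":0.87, "tz":-0.02, "wx":0, "wy":0.05, "wz":-0.03},
{"tx":0.04, "ty":0.87, "tz":-0.02, "wx":0, "wy":0.05, "wz":-0.03},
{"tx":0.04, "ty":0.87, "tz":-0.02, "wx":0, "wy":0.05, "wz":-0.03},
{"tx":0.03, "ty":0.87, "tz":-0.02, "wx":0, "wy":0.05, "wz":-0.03},
{"tx":0.03, "ty":0.87, "tz":-0.03, "wx":0, "wy":0.04, "wz":-0.03},
{"tx":0.03, "ty":0.87, "tz":-0.02, "wx":0, "wy":0.05, "wz":-0.02},
{"tx":0.02, "ty":0.87, "tz":-0.03, "wx":0.01, "wy":0.04, "wz":-0.03},
--
{"tx":0.31, "ty":0.73, "tz":0.27, "wx":0, "wy":0.24, "wz":-0.04},
{"tx":0.29, "ty":0.73, "tz":0.28, "wx":0, "wy":0.24, "wz":-0.04},
{"tx":0.28, "ty":0.74, "tz":0.28, "wx":0.01, "wy":0.23, "wz":-0.04},
--
```

Call:
{"op": "carry_out", "data": {"targets": [{"tx": -0.03, "ty": 0.01, "tz": -0.81, "wx": 0, "wy": 0, "wz": 0}, {"tx": -0.02, "ty": 0.01, "tz": -0.8, "wx": 0, "wy": 0, "wz": 0}, {"tx": -0.03, "ty": 0.01, "tz": -0.81, "wx": 0, "wy": 0, "wz": 0}, {"tx": 0.05, "ty": 0.87, "tz": -0.02, "wx": 0, "wy": 0.05, "wz": -0.03}, {"tx": 0.04, "ty": 0.87, "tz": -0.02, "wx": 0, "wy": 0.05, "wz": -0.03}, {"tx": 0.04, "ty": 0.87, "tz": -0.02, "wx": 0, "wy": 0.05, "wz": -0.03}, {"tx": 0.03, "ty": 0.87, "tz": -0.02, "wx": 0, "wy": 0.05, "wz": -0.03}, {"tx": 0.03, "ty": 0.87, "tz": -0.03, "wx": 0, "wy": 0.04, "wz": -0.03}]}}

```text
clock: 23.32
eef_pos: [507.7, 83.7, 166.1]
eef_rot: [-3.141, -0.037, -0.069]
contact_force: [1.0, 0.3, -0.8]
width: 27.7
grip_force: 30.0
```

Call:
{"op": "carry_out", "data": {"targets": [{"tx": 0.03, "ty": 0.87, "tz": -0.02, "wx": 0, "wy": 0.05, "wz": -0.02}, {"tx": 0.02, "ty": 0.87, "tz": -0.03, "wx": 0, "wy": 0.04, "wz": -0.03}, {"tx": 0.31, "ty": 0.73, "tz": 0.27, "wx": 0, "wy": 0.24, "wz": -0.04}, {"tx": 0.29, "ty": 0.73, "tz": 0.28, "wx": 0, "wy": 0.24, "wz": -0.04}, {"tx": 0.28, "ty": 0.74, "tz": 0.28, "wx": 0.01, "wy": 0.23, "wz": -0.04}, {"tx": 0, "ty": 0, "tz": 0, "wx": 0, "wy": 0, "wz": 0}, {"tx": 0, "ty": 0, "tz": 0, "wx": 0, "wy": 0, "wz": 0}]}}

```text
clock: 24.2
eef_pos: [552.7, -154.0, 123.6]
eef_rot: [-3.141, -0.155, -0.045]
contact_force: [0.8, 0.4, -0.7]
width: 27.5
grip_force: 30.0
```

```bash
python3 -c "
from h import *
from slats import slats
slats(70,160,(400,700,-500,-100))
plan([(554.5,-155,79,np.pi,-.157,-.042,2)])"
```

```text
green 12052 (array([ 564.1, -304.1]), array([ 29.7, 144.5]), np.float32(-0.04)) 87.9
red 10103 (array([ 579.3, -230.3]), array([ 28.6, 118. ]), np.float32(-0.041)) 90.7
yellow 15371 (array([ 580.7, -158.1]), array([ 34.4, 118.1]), np.float32(-0.055)) 138.2
yellow 2113 (array([ 485.9, -151. ]), array([28. , 29.8]), np.float32(-0.059)) 118.4
now 24.25 [ 552.8 -153.5  123.7] [-3.142 -0.156 -0.044] w 27.8 g 30.0 q6 1.25
{"tx":-0.04, "ty":0.01, "tz":0.37, "wx":0, "wy":0, "wz":-0.01},
{"tx":-0.05, "ty":0.01, "tz":0.37, "wx":0, "wy":0.01, "wz":-0},
--
```

Call:
{"op": "carry_out", "data": {"targets": [{"tx": -0.05, "ty": 0.01, "tz": 0.37, "wx": 0, "wy": 0, "wz": 0}, {"tx": -0.05, "ty": 0.01, "tz": 0.37, "wx": 0, "wy": 0, "wz": 0}, {"tx": 0, "ty": 0, "tz": 0, "wx": 0, "wy": 0, "wz": 0}, {"tx": 0, "ty": 0, "tz": 0, "wx": 0, "wy": 0, "wz": 0}]}}

```text
clock: 24.75
eef_pos: [554.1, -154.4, 79.1]
eef_rot: [3.142, -0.156, -0.043]
contact_force: [0.8, -0.2, -0.5]
width: 27.7
grip_force: 30.0
```

Call:
{"op": "carry_out", "data": {"targets": [{"tx": 0, "ty": 0, "tz": 0, "wx": 0, "wy": 0, "wz": 0}, {"tx": 0, "ty": 0, "tz": 0, "wx": 0, "wy": 0, "wz": 0}, {"tx": 0, "ty": 0, "tz": 0, "wx": 0, "wy": 0, "wz": 0}, {"tx": 0, "ty": 0, "tz": -0.8, "wx": 0, "wy": 0, "wz": 0}, {"tx": 0, "ty": 0, "tz": -0.8, "wx": 0, "wy": 0, "wz": 0}, {"tx": 0, "ty": 0, "tz": -0.8, "wx": 0, "wy": 0, "wz": 0}, {"tx": 0, "ty": 0, "tz": -0.8, "wx": 0, "wy": 0, "wz": 0}, {"tx": 0, "ty": 0, "tz": 0, "wx": 0, "wy": 0, "wz": 0}], "claw": 0.5}}

```text
clock: 25.75
eef_pos: [525.9, -154.9, 272.4]
eef_rot: [3.139, -0.163, -0.044]
contact_force: [0.2, 0.1, 0.1]
width: 43.8
grip_force: 0.0
```

```bash
python3 -c "
from h import *
from slats import slats
slats(65,110,(400,700,-500,-100),save='pics/w3.png')
plan([(560,-17,255,np.pi,0,0),(640,-17,255,np.pi,0,0),(640,-17,195,np.pi,0,0)])"
```

```text
orange 5551 (array([ 542.3, -385.5]), array([ 42.8, 180.8]), np.float32(-0.034)) 85.1
green 4898 (array([ 547.9, -303.4]), array([ 28.7, 174.2]), np.float32(-0.041)) 86.6
red 4388 (array([ 550.3, -229. ]), array([ 28.5, 173.7]), np.float32(-0.046)) 88.0
yellow 4727 (array([ 553.4, -154.8]), array([ 28.7, 178.3]), np.float32(-0.057)) 87.2
now 25.8 [ 524.8 -154.4  269.9] [ 3.14  -0.159 -0.044] w 44.1 g 0.0 q6 1.25
{"tx":0.15, "ty":-0.77, "tz":0.11, "wx":0.01, "wy":-0.35, "wz":-0.1},
{"tx":0.16, "ty":-0.77, "tz":0.1, "wx":0.01, "wy":-0.36, "wz":-0.1},
{"tx":0.18, "ty":-0.77, "tz":0.09, "wx":0.01, "wy":-0.35, "wz":-0.09},
--
{"tx":0.67, "ty":0, "tz":-0, "wx":0, "wy":-0, "wz":-0},
{"tx":0.66, "ty":0, "tz":-0, "wx":0, "wy":-0, "wz":-0},
--
{"tx":0, "ty":0, "tz":0.5, "wx":0, "wy":-0, "wz":-0},
{"tx":0, "ty":0, "tz":0.5, "wx":0, "wy":-0, "wz":-0},
--
```

View pics/w3.png

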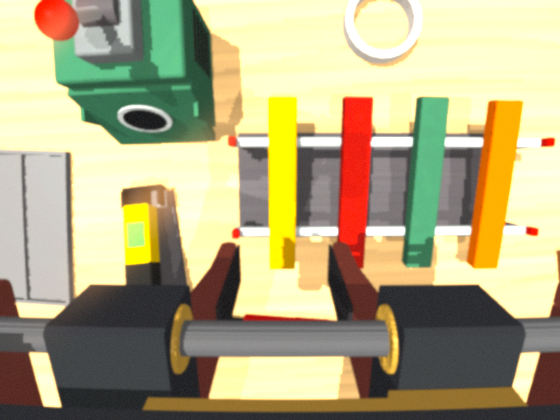

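All four slats lie squarely across both rails: yellow (282,180), red (355,180), green (426,180) and orange (495,185). The lever knob is at (57,18), still off, so the lever is next.

Call:
{"op": "carry_out", "data": {"targets": [{"tx": 0.15, "ty": -0.77, "tz": 0.11, "wx": 0.01, "wy": -0.35, "wz": -0.1}, {"tx": 0.16, "ty": -0.77, "tz": 0.1, "wx": 0.01, "wy": -0.36, "wz": -0.1}, {"tx": 0.18, "ty": -0.77, "tz": 0.09, "wx": 0.01, "wy": -0.35, "wz": -0.09}, {"tx": 0.67, "ty": 0, "tz": 0, "wx": 0, "wy": 0, "wz": 0}, {"tx": 0.66, "ty": 0, "tz": 0, "wx": 0, "wy": 0, "wz": 0}, {"tx": 0, "ty": 0, "tz": 0.5, "wx": 0, "wy": 0, "wz": 0}, {"tx": 0, "ty": 0, "tz": 0.5, "wx": 0, "wy": 0, "wz": 0}, {"tx": 0, "ty": 0, "tz": 0, "wx": 0, "wy": 0, "wz": 0}], "claw": 1}}

```text
clock: 26.8
eef_pos: [636.1, -16.2, 188.4]
eef_rot: [-3.14, 0.012, -0.0]
contact_force: [-0.1, 0.2, 0.7]
width: 0.6
grip_force: 0.0
```

Call:
{"op": "carry_out", "data": {"targets": [{"tx": 0.3, "ty": 0, "tz": 0, "wx": 0, "wy": 0, "wz": 0}, {"tx": 0.3, "ty": 0, "tz": 0, "wx": 0, "wy": 0, "wz": 0}, {"tx": 0.3, "ty": 0, "tz": 0, "wx": 0, "wy": 0, "wz": 0}, {"tx": 0.2, "ty": 0, "tz": 0, "wx": 0, "wy": 0, "wz": 0}, {"tx": 0.1, "ty": 0, "tz": 0, "wx": 0, "wy": 0, "wz": 0}, {"tx": 0, "ty": 0, "tz": 0, "wx": 0, "wy": 0, "wz": 0}]}}

```text
clock: 27.55
eef_pos: [711.0, -16.3, 192.6]
eef_rot: [-3.14, 0.003, -0.0]
contact_force: [-0.3, 0.5, -0.8]
width: 0.6
grip_force: 0.0
```

```bash
cat > knob.py <<'E'
from h import *
from cell import *
for n in("top","scene"):
    c=capture(n);W=cloud(c);H=hsv(c);X,Y,Z=W[...,0],W[...,1],W[...,2]
    m=hm(H,"red",120,40)&(Z>150)&(X>600)&(X<800)&(Y>-80)&(Y<60);P=W[m]
    if len(P): print(n,"knob",len(P),np.median(P,0).round(1),P.min(0).round(),P.max(0).round())
E
python3 knob.py
```

```text
scene knob 397 [734.   12.5 329.6] [679. -48. 154.] [750.  59. 406.]
```

Call:
{"op": "carry_out", "data": {"targets": [{"tx": 0.1, "ty": 0, "tz": 0, "wx": 0, "wy": 0, "wz": 0}, {"tx": 0.1, "ty": 0, "tz": 0, "wx": 0, "wy": 0, "wz": 0}, {"tx": 0, "ty": 0, "tz": 0, "wx": 0, "wy": 0, "wz": 0}]}}

```text
clock: 28.02
eef_pos: [715.6, -16.4, 192.2]
eef_rot: [-3.14, 0.021, -0.0]
contact_force: [-27.9, 0.0, 16.3]
width: 0.4
grip_force: 13.9
```

Call:
{"op": "carry_out", "data": {"targets": [{"tx": 0.06, "ty": 0, "tz": 0, "wx": 0, "wy": 0, "wz": 0}, {"tx": 0, "ty": 0, "tz": 0, "wx": 0, "wy": 0, "wz": 0}]}}

```text
clock: 28.28
eef_pos: [715.9, -16.4, 192.0]
eef_rot: [-3.14, 0.028, -0.0]
contact_force: [-39.4, -0.6, 23.2]
width: 0.8
grip_force: 19.1
```

Call:
{"op": "carry_out", "data": {"targets": [{"tx": -0.5, "ty": 0, "tz": 0, "wx": 0, "wy": 0, "wz": 0}, {"tx": -0.8, "ty": 0, "tz": 0, "wx": 0, "wy": 0, "wz": 0}, {"tx": -0.6, "ty": 0, "tz": -0.7, "wx": 0, "wy": 0, "wz": 0}, {"tx": -0.9, "ty": -0.1, "tz": -0.3, "wx": 0, "wy": 0, "wz": 0}, {"tx": -0.9, "ty": -0.1, "tz": 0, "wx": 0, "wy": 0, "wz": 0}, {"tx": -0.5, "ty": -0.2, "tz": 0, "wx": 0, "wy": 0, "wz": 0}, {"tx": 0, "ty": 0, "tz": 0, "wx": 0, "wy": 0, "wz": 0}, {"tx": 0, "ty": 0, "tz": 0, "wx": 0, "wy": 0, "wz": 0}], "claw": 0.2}}

```text
clock: 29.28
eef_pos: [476.2, 7.5, 254.1]
eef_rot: [-3.141, 0.001, -0.0]
contact_force: [-0.1, -0.6, -0.2]
width: 70.2
grip_force: 0.0
```

```bash
cat > therm.py <<'E'
from h import *
from cell import *
def look(save=None):
    s=state();c=capture("wrist");W=wristcloud(c,s);H=hsv(c);X,Y,Z=W[...,0],W[...,1],W[...,2]
    m=(Z>30)&(Z<120)&(X>380)&(X<580)&(Y>-25)&(Y<45);P=W[m]
    # top face of bar: fit plane axis to yellow
    y=hm(H,"yellow",110,40)&m;Q=W[y];print("yellow",len(Q),Q.min(0).round(1),Q.max(0).round(1))
    for x in range(390,580,10):
        g=m&(abs(X-x)<2);B=W[g]
        if len(B):
            t=B[B[:,2]>np.percentile(B[:,2],90)-4];print(x,"ztop",np.median(t[:,2]).round(1),"y",t[:,1].min().round(1),t[:,1].max().round(1),len(t))
    if save: cv2.imwrite(save,np.clip(c["frame"][:,:,::-1]*1.5,0,255).astype(np.uint8))
if __name__=="__main__":look("pics/w4.png");plan([(480,9,200,np.pi,.262,0.05)])
E
python3 knob.py; python3 therm.py
```

```text
top knob 61 [739.1 -16.3 223.6] [729. -26. 213.] [750.  -5. 232.]
scene knob 152 [744.5 -12.5 221.7] [703. -36. 154.] [753.  -3. 228.]
yellow 2310 [405.8 -18.   42.1] [558.7  27.5  89.8]
400 ztop 72.9 y 25.3 28.5 5
410 ztop 87.7 y -8.9 19.4 117
420 ztop 85.2 y -8.9 20.5 124
430 ztop 82.6 y -7.9 21.5 119
440 ztop 80.5 y -7.9 22.4 120
450 ztop 77.8 y -6.8 22.4 125
460 ztop 75.2 y -6.8 23.4 131
470 ztop 72.3 y -5.8 24.4 123
480 ztop 69.4 y -4.9 24.4 124
490 ztop 66.5 y -4.9 24.4 119
500 ztop 64.5 y -3.9 25.4 115
510 ztop 61.8 y -2.9 26.3 124
520 ztop 58.9 y -2.9 26.3 118
530 ztop 55.9 y -1.9 27.4 119
540 ztop 52.9 y -0.9 27.4 78
550 ztop 47.4 y 5.1 23.5 70
560 ztop 45.1 y 6.1 18.3 13
now 29.425 [476.    7.4 253.5] [-3.141e+00  3.000e-03 -1.000e-03] w 70.5 g 0.0 q6 1.56
{"tx":0.04, "ty":-0.01, "tz":0.45, "wx":-0.03, "wy":-0.86, "wz":-0.17},
{"tx":0.09, "ty":-0.02, "tz":0.43, "wx":-0.02, "wy":-0.87, "wz":-0.16},
--
```

View pics/w4.png

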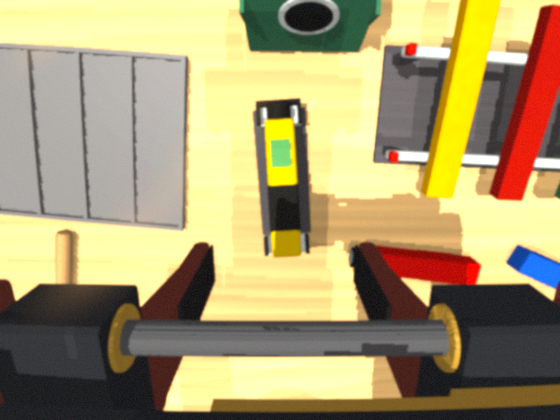

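The lever knob moved from x≈679 to ≈741 mm, which means on. In the picture the thermometer runs from its tail (288,243) to its nose (280,110), with the patch at (310,15).

```bash
python3 -c "
from h import *
plan([(496,10.7,114,np.pi,.262,.062,3),(475.3,9.5,37,np.pi,.262,.062,3)])"
```

```text
now 29.425 [476.    7.4 253.5] [-3.141e+00  3.000e-03 -1.000e-03] w 70.5 g 0.0 q6 1.56
{"tx":0.11, "ty":-0.02, "tz":0.77, "wx":-0.02, "wy":-0.58, "wz":-0.14},
{"tx":0.18, "ty":-0.02, "tz":0.76, "wx":-0.02, "wy":-0.57, "wz":-0.14},
{"tx":0.25, "ty":-0.01, "tz":0.75, "wx":-0.02, "wy":-0.58, "wz":-0.13},
--
{"tx":0, "ty":-0, "tz":0.44, "wx":-0, "wy":0, "wz":-0},
{"tx":0, "ty":-0, "tz":0.44, "wx":-0, "wy":0, "wz":-0},
{"tx":0, "ty":-0, "tz":0.45, "wx":-0, "wy":0, "wz":-0},
--
```

Call:
{"op": "carry_out", "data": {"targets": [{"tx": 0.11, "ty": -0.02, "tz": 0.77, "wx": -0.02, "wy": -0.58, "wz": -0.14}, {"tx": 0.18, "ty": -0.02, "tz": 0.76, "wx": -0.02, "wy": -0.57, "wz": -0.14}, {"tx": 0.25, "ty": -0.01, "tz": 0.75, "wx": -0.02, "wy": -0.58, "wz": -0.13}, {"tx": 0, "ty": 0, "tz": 0, "wx": 0, "wy": 0, "wz": 0}, {"tx": 0, "ty": 0, "tz": 0, "wx": 0, "wy": 0, "wz": 0}], "claw": 0.37}}

```text
clock: 30.05
eef_pos: [495.1, 10.9, 114.8]
eef_rot: [-3.141, 0.261, 0.061]
contact_force: [0.4, -0.3, 0.1]
width: 55.4
grip_force: 0.0
```

```bash
python3 -c "
from h import *
plan([(475.3,9.5,37,np.pi,.262,.062,3)])"
```

```text
now 30.05 [495.1  10.9 114.8] [-3.141  0.261  0.061] w 55.4 g 0.0 q6 1.53
{"tx":0.01, "ty":0, "tz":0.45, "wx":-0, "wy":-0, "wz":-0},
{"tx":0, "ty":0, "tz":0.44, "wx":-0, "wy":-0, "wz":-0},
{"tx":0.01, "ty":0, "tz":0.45, "wx":-0, "wy":-0, "wz":-0},
--
```

Call:
{"op": "carry_out", "data": {"targets": [{"tx": 0.01, "ty": 0, "tz": 0.45, "wx": 0, "wy": 0, "wz": 0}, {"tx": 0, "ty": 0, "tz": 0.44, "wx": 0, "wy": 0, "wz": 0}, {"tx": 0.01, "ty": 0, "tz": 0.45, "wx": 0, "wy": 0, "wz": 0}, {"tx": 0, "ty": 0, "tz": 0, "wx": 0, "wy": 0, "wz": 0}, {"tx": 0, "ty": 0, "tz": 0, "wx": 0, "wy": 0, "wz": 0}]}}

```text
clock: 30.68
eef_pos: [476.7, 9.7, 38.5]
eef_rot: [3.142, 0.258, 0.061]
contact_force: [1.1, 1.0, 0.2]
width: 55.5
grip_force: 0.0
```

Call:
{"op": "carry_out", "data": {"targets": [{"tx": 0, "ty": 0, "tz": 0, "wx": 0, "wy": 0, "wz": 0}, {"tx": 0, "ty": 0, "tz": 0, "wx": 0, "wy": 0, "wz": 0}, {"tx": 0, "ty": 0, "tz": 0, "wx": 0, "wy": 0, "wz": 0}, {"tx": 0, "ty": 0, "tz": 0, "wx": 0, "wy": 0, "wz": 0}], "claw": 1}}

```text
clock: 31.18
eef_pos: [475.3, 9.7, 36.4]
eef_rot: [-3.142, 0.263, 0.062]
contact_force: [0.3, -0.1, 5.9]
width: 30.1
grip_force: 30.0
```

```bash
python3 -c "
from h import *
plan([(484.4,10.2,70.5,np.pi,.262,.062,2),(455.3,-12.4,119.2,np.pi,.349,-.015,3)])"
```

```text
now 31.175 [475.3   9.7  36.4] [-3.142  0.263  0.062] w 30.1 g 30.0 q6 1.53
{"tx":-0, "ty":0, "tz":-0.29, "wx":-0, "wy":0, "wz":-0},
{"tx":-0, "ty":0, "tz":-0.3, "wx":-0, "wy":0, "wz":-0},
--
{"tx":-0.23, "ty":0.12, "tz":-0.22, "wx":0.05, "wy":-0.19, "wz":0.16},
{"tx":-0.24, "ty":0.12, "tz":-0.21, "wx":0.05, "wy":-0.19, "wz":0.16},
{"tx":-0.24, "ty":0.12, "tz":-0.2, "wx":0.05, "wy":-0.2, "wz":0.17},
--
```

Call:
{"op": "carry_out", "data": {"targets": [{"tx": 0, "ty": 0, "tz": -0.29, "wx": 0, "wy": 0, "wz": 0}, {"tx": 0, "ty": 0, "tz": -0.3, "wx": 0, "wy": 0, "wz": 0}, {"tx": -0.23, "ty": 0.12, "tz": -0.22, "wx": 0.05, "wy": -0.19, "wz": 0.16}, {"tx": -0.24, "ty": 0.12, "tz": -0.21, "wx": 0.05, "wy": -0.19, "wz": 0.16}, {"tx": -0.24, "ty": 0.12, "tz": -0.2, "wx": 0.05, "wy": -0.2, "wz": 0.17}, {"tx": 0, "ty": 0, "tz": 0, "wx": 0, "wy": 0, "wz": 0}, {"tx": 0, "ty": 0, "tz": 0, "wx": 0, "wy": 0, "wz": 0}]}}

```text
clock: 32.05
eef_pos: [455.2, -12.2, 118.5]
eef_rot: [3.141, 0.349, -0.015]
contact_force: [-0.2, -0.3, -2.4]
width: 30.1
grip_force: 30.0
```

```bash
cat > aim.py <<'E'
from h import *
from cell import *
s=state();c=capture("wrist");W=wristcloud(c,s);H=hsv(c);X,Y,Z=W[...,0],W[...,1],W[...,2]
print(s["eef_pos"],s["eef_rot"],s["width"],s["grip_force"])
m=(c["frame"].astype(int).sum(-1)<50)&(X>600)&(X<680)&(Y>-60)&(Y<30)&(Z>40)&(Z<120)
P=W[m]
if len(P): print("patch",len(P),P.mean(0),np.ptp(P,0))
m=(Z>90)&(Z<190)&(X>370)&(X<560)&(Y>-50)&(Y<30)
for x in range(380,560,15):
    B=W[m&(abs(X-x)<2)]
    if len(B)>5:
        t=B[B[:,2]>np.percentile(B[:,2],90)-4];print(x,"z",np.median(t[:,2]).round(1),"y",t[:,1].min().round(1),t[:,1].max().round(1),len(t))
cv2.imwrite("pics/w5.png",np.clip(c["frame"][:,:,::-1]*1.5,0,255).astype(np.uint8))
E
python3 aim.py
```

```text
[455.22335868 -12.16981717 118.52650661] [ 3.14118807  0.34917497 -0.0149084 ] 30.149938738719026 29.998605251312256
425 z 165.0 y -26.9 3.2 502
440 z 160.4 y -26.5 2.0 168
455 z 153.2 y -27.2 2.6 125
470 z 183.8 y -29.2 4.2 141
485 z 171.1 y -34.7 9.0 409
500 z 137.9 y -27.4 1.8 819
515 z 188.3 y -50.0 28.0 1405
530 z 123.1 y -22.4 -3.3 569
```

View pics/w5.png

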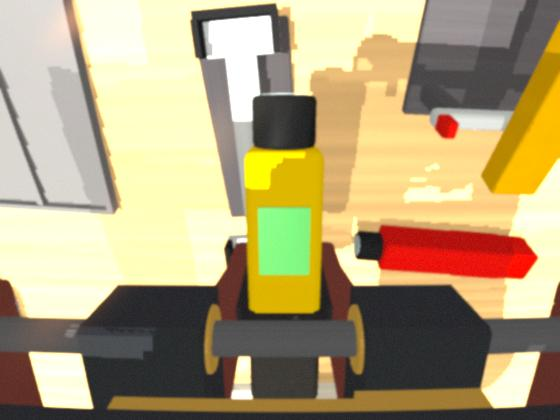

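The wrist view shows the thermometer gripped square: nose at (284,120), label at (284,240), empty cradle beneath. By measurement its axis meets the patch within about 2 mm, so I hold it there.

Call:
{"op": "carry_out", "data": {"targets": [{"tx": 0, "ty": 0, "tz": 0, "wx": 0, "wy": 0, "wz": 0}, {"tx": 0, "ty": 0, "tz": 0, "wx": 0, "wy": 0, "wz": 0}, {"tx": 0, "ty": 0, "tz": 0, "wx": 0, "wy": 0, "wz": 0}, {"tx": 0, "ty": 0, "tz": 0, "wx": 0, "wy": 0, "wz": 0}, {"tx": 0, "ty": 0, "tz": 0, "wx": 0, "wy": 0, "wz": 0}, {"tx": 0, "ty": 0, "tz": 0, "wx": 0, "wy": 0, "wz": 0}, {"tx": 0, "ty": 0, "tz": 0, "wx": 0, "wy": 0, "wz": 0}, {"tx": 0, "ty": 0, "tz": 0, "wx": 0, "wy": 0, "wz": 0}]}}

```text
clock: 33.1
eef_pos: [455.0, -12.4, 118.6]
eef_rot: [3.141, 0.35, -0.015]
contact_force: [-0.7, -0.2, -1.9]
width: 29.9
grip_force: 30.0
```

Call:
{"op": "carry_out", "data": {"targets": [{"tx": 0, "ty": 0, "tz": 0, "wx": 0, "wy": 0, "wz": 0}, {"tx": 0, "ty": 0, "tz": 0, "wx": 0, "wy": 0, "wz": 0}, {"tx": 0, "ty": 0, "tz": 0, "wx": 0, "wy": 0, "wz": 0}, {"tx": 0, "ty": 0, "tz": 0, "wx": 0, "wy": 0, "wz": 0}, {"tx": 0, "ty": 0, "tz": 0, "wx": 0, "wy": 0, "wz": 0}, {"tx": 0, "ty": 0, "tz": 0, "wx": 0, "wy": 0, "wz": 0}, {"tx": 0, "ty": 0, "tz": 0, "wx": 0, "wy": 0, "wz": 0}, {"tx": 0, "ty": 0, "tz": 0, "wx": 0, "wy": 0, "wz": 0}]}}

```text
clock: 34.1
eef_pos: [455.0, -12.4, 118.6]
eef_rot: [3.141, 0.35, -0.015]
contact_force: [0.1, 0.4, -2.0]
width: 29.7
grip_force: 30.0
```

Call:
{"op": "carry_out", "data": {"targets": [{"tx": 0, "ty": 0, "tz": 0, "wx": 0, "wy": 0, "wz": 0}, {"tx": 0, "ty": 0, "tz": 0, "wx": 0, "wy": 0, "wz": 0}, {"tx": 0, "ty": 0, "tz": 0, "wx": 0, "wy": 0, "wz": 0}, {"tx": 0, "ty": 0, "tz": 0, "wx": 0, "wy": 0, "wz": 0}]}}

```text
clock: 34.6
eef_pos: [455.0, -12.3, 118.6]
eef_rot: [3.141, 0.35, -0.015]
contact_force: [-0.1, -1.2, -2.9]
width: 30.1
grip_force: 30.0
```

```bash
python3 aim.py; python3 -c "
from h import *
plan([(485,10.2,72,np.pi,.262,.062,3)])"
```

```text
[454.95841645 -12.34904831 118.61542967] [ 3.14103198  0.35004982 -0.01529501] 30.056269780357983 29.998610615730286
425 z 165.0 y -27.0 3.1 516
440 z 160.4 y -25.2 1.8 120
455 z 153.3 y -27.4 2.4 162
470 z 184.3 y -29.3 4.1 124
485 z 171.9 y -34.7 8.8 393
500 z 137.9 y -27.5 2.1 809
515 z 188.4 y -50.0 28.3 1405
530 z 123.2 y -22.6 -3.9 556
now 34.65 [455.  -12.4 118.6] [ 3.141  0.35  -0.015] w 29.7 g 30.0 q6 1.55
{"tx":0.24, "ty":-0.13, "tz":0.19, "wx":-0.05, "wy":0.2, "wz":-0.16},
{"tx":0.24, "ty":-0.12, "tz":0.19, "wx":-0.05, "wy":0.19, "wz":-0.17},
{"tx":0.24, "ty":-0.12, "tz":0.2, "wx":-0.05, "wy":0.2, "wz":-0.16},
--
```

Call:
{"op": "carry_out", "data": {"targets": [{"tx": 0.24, "ty": -0.13, "tz": 0.19, "wx": -0.05, "wy": 0.2, "wz": -0.16}, {"tx": 0.24, "ty": -0.12, "tz": 0.19, "wx": -0.05, "wy": 0.19, "wz": -0.17}, {"tx": 0.24, "ty": -0.12, "tz": 0.2, "wx": -0.05, "wy": 0.2, "wz": -0.16}, {"tx": 0, "ty": 0, "tz": 0, "wx": 0, "wy": 0, "wz": 0}, {"tx": 0, "ty": 0, "tz": 0, "wx": 0, "wy": 0, "wz": 0}]}}

```text
clock: 35.28
eef_pos: [484.6, 10.0, 72.3]
eef_rot: [-3.142, 0.262, 0.061]
contact_force: [0.7, -0.1, -1.7]
width: 29.8
grip_force: 30.0
```

```bash
python3 -c "
from h import *
plan([(475.3,9.7,37,np.pi,.262,.062,3)])"
```

```text
now 35.275 [484.6  10.   72.3] [-3.142  0.262  0.061] w 29.8 g 30.0 q6 1.53
{"tx":0, "ty":-0, "tz":0.2, "wx":-0, "wy":0, "wz":-0},
{"tx":0, "ty":-0, "tz":0.2, "wx":-0, "wy":0, "wz":-0},
{"tx":0, "ty":-0, "tz":0.21, "wx":-0, "wy":0, "wz":-0},
--
```

Call:
{"op": "carry_out", "data": {"targets": [{"tx": 0, "ty": 0, "tz": 0.2, "wx": 0, "wy": 0, "wz": 0}, {"tx": 0, "ty": 0, "tz": 0.2, "wx": 0, "wy": 0, "wz": 0}, {"tx": 0, "ty": 0, "tz": 0.2, "wx": 0, "wy": 0, "wz": 0}, {"tx": 0, "ty": 0, "tz": 0, "wx": 0, "wy": 0, "wz": 0}, {"tx": 0, "ty": 0, "tz": 0, "wx": 0, "wy": 0, "wz": 0}]}}

```text
clock: 35.9
eef_pos: [475.1, 9.6, 36.8]
eef_rot: [-3.141, 0.262, 0.062]
contact_force: [-0.5, 0.2, -1.4]
width: 30.1
grip_force: 30.0
```

Call:
{"op": "carry_out", "data": {"targets": [{"tx": 0, "ty": 0, "tz": 0, "wx": 0, "wy": 0, "wz": 0}, {"tx": 0, "ty": 0, "tz": 0, "wx": 0, "wy": 0, "wz": 0}, {"tx": 0, "ty": 0, "tz": 0, "wx": 0, "wy": 0, "wz": 0}, {"tx": 0, "ty": 0, "tz": -0.5, "wx": 0, "wy": 0, "wz": 0}, {"tx": 0, "ty": 0, "tz": -0.9, "wx": 0, "wy": 0, "wz": 0}, {"tx": 0, "ty": 0, "tz": -0.9, "wx": 0, "wy": 0, "wz": 0}, {"tx": 0, "ty": 0, "tz": -0.9, "wx": 0, "wy": 0, "wz": 0}, {"tx": 0, "ty": 0, "tz": 0, "wx": 0, "wy": 0, "wz": 0}], "claw": 0.37}}

```text
clock: 36.9
eef_pos: [528.4, 12.7, 226.8]
eef_rot: [3.141, 0.252, 0.062]
contact_force: [-0.4, -1.1, 0.3]
width: 55.3
grip_force: 0.0
```

Call:
{"op": "carry_out", "data": {"targets": [{"tx": -0.5, "ty": 0, "tz": 0, "wx": 0, "wy": 0.8, "wz": 0}, {"tx": -0.5, "ty": 0, "tz": 0, "wx": 0, "wy": 0.8, "wz": 0}, {"tx": 0, "ty": 0, "tz": 0, "wx": 0, "wy": 0, "wz": 0}, {"tx": 0, "ty": 0, "tz": 0, "wx": 0, "wy": 0, "wz": 0}]}}

```text
clock: 37.4
eef_pos: [466.7, 9.0, 234.6]
eef_rot: [-3.142, 0.022, 0.062]
contact_force: [-0.0, 1.0, 0.3]
width: 55.4
grip_force: 0.0
```

```bash
python3 -c "
from therm import *
look('pics/w6.png')
from slats import slats
slats(65,110,(400,700,-500,-100))
print(state()['eef_pos'])
c=capture('scene');cv2.imwrite('pics/s6.png',c['frame'][:,:,::-1])"; python3 knob.py
```

```text
yellow 2597 [404.7 -17.8  42. ] [558.8  28.2  89.9]
400 ztop 72.9 y 24.8 28.7 6
410 ztop 87.7 y -9.1 20.7 124
420 ztop 85.2 y -8.5 21.2 143
430 ztop 82.5 y -7.8 21.7 127
440 ztop 80.4 y -7.2 22.4 139
450 ztop 77.7 y -6.5 22.9 142
460 ztop 75.0 y -5.9 23.6 141
470 ztop 72.4 y -5.2 24.2 143
480 ztop 69.2 y -4.7 24.7 134
490 ztop 66.6 y -4.1 25.4 134
500 ztop 64.4 y -3.4 25.9 136
510 ztop 61.9 y -2.8 26.5 137
520 ztop 59.0 y -2.3 27.1 137
530 ztop 55.8 y -1.6 27.8 140
540 ztop 52.9 y -1.0 27.3 81
550 ztop 47.0 y 5.2 23.3 82
560 ztop 44.5 y 5.8 23.0 22
red 4209 (array([ 534.5, -227.8]), array([ 30.3, 143.9]), np.float32(-0.037)) 79.2
yellow 7922 (array([ 548.7, -160.4]), array([ 42.9, 173.3]), np.float32(-0.053)) 85.7
[467.63580582   9.04322218 234.49166564]
top knob 58 [739.  -15.9 224.5] [730. -26. 215.] [750.  -5. 229.]
scene knob 153 [744.5 -12.5 221.8] [704. -36. 155.] [753.  -2. 229.]
```

View pics/s6.png

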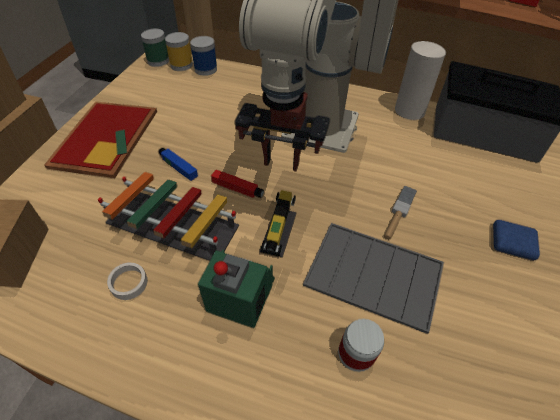

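The thermometer is home to within about 1 mm of its first measured pose. The scene picture shows all four slats on the rack (130,195)–(205,220), the lever over to on (221,268), and the can, brush and tape in place. I hand the job in.

```bash
python3 -c "
from cell import *
print(close_job())"
```

```text
the job is handed in; nothing more can be done
None
```

The job is handed in, with no verdict returned: all four slats (orange, green, red, yellow) lie spread across the rack, the lever is on, the thermometer was held at the patch for over two seconds and is back in its cradle, and the can, brush and tape look unmoved.

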